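# Change the batch in the bench dryer

### The job

Change the batch in the dryer: stand the finished wide knobbed boxes from its open drawer in the empty teal crate, and stand every skittle-shaped doll blank from the bench upright on the floor of the drawer. Then push the drawer fully home, and only once it is home press the start button fully down and let it spring back. Leave the other things on the bench where they are.

Things in the scene. Friction and masses are not known exactly. Their poses are not given: they have to be found in the camera images.
- pot0: wide flat lidded box turned in bare wood: drum 68 mm across and 27 mm high, with a slender round knob 22 mm across on top (from 34 up to 80 mm above its foot); origin at the centre of its underside, z up. Finished (dried); stands in the drawer at the start. May be absent.
- pot1: wide flat lidded box turned in bare wood: drum 68 mm across and 27 mm high, with a slender round knob 22 mm across on top (from 34 up to 80 mm above its foot); origin at the centre of its underside, z up. Finished (dried); stands in the drawer at the start. May be absent.
- pot2: wide flat lidded box turned in bare wood: drum 68 mm across and 27 mm high, with a slender round knob 22 mm across on top (from 34 up to 80 mm above its foot); origin at the centre of its underside, z up. Finished (dried); stands in the drawer at the start. May be absent.
- doll0: doll blank turned in bare wood, like a skittle: round foot 58 mm across up to 36 mm high, rounded in to a stout round head 33 mm across from 46 up to 88 mm above its foot; origin at the centre of its underside, z up. Freshly turned; stands on the bench at the start. May be absent.
- doll1: doll blank turned in bare wood, like a skittle: round foot 58 mm across up to 36 mm high, rounded in to a stout round head 33 mm across from 46 up to 88 mm above its foot; origin at the centre of its underside, z up. Freshly turned; stands on the bench at the start. May be absent.
- doll2: doll blank turned in bare wood, like a skittle: round foot 58 mm across up to 36 mm high, rounded in to a stout round head 33 mm across from 46 up to 88 mm above its foot; origin at the centre of its underside, z up. Freshly turned; stands on the bench at the start. May be absent.
- doll3: doll blank turned in bare wood, like a skittle: round foot 58 mm across up to 36 mm high, rounded in to a stout round head 33 mm across from 46 up to 88 mm above its foot; origin at the centre of its underside, z up. Freshly turned; stands on the bench at the start. May be absent.
- dryer: grey bench dryer, a fixed low cabinet 300 mm deep (x), 260 mm wide (y), lid 128 mm above the bench; a fan housing stands on the rear half of the lid up to 198 mm. Origin at the centre of its underside; -x is its front, z up.
- drawer (a joint): travel of the dryer's one drawer: 0 = fully home against its stop, grows as it comes out to the front, 0.185 m at most; pushing it takes about 3 N.
- drawer_floor (a point): centre of the drawer's inner floor, 20 mm above the bench; moves with the drawer, axes as the dryer's. Inside 165 mm deep (x, +-82 mm) and 218 mm wide (y, +-109 mm); side and rear walls rise to 65 mm above the bench, the front panel (15 mm thick, 260 mm wide) to 108 mm. A standing doll blank clears the opening of the dryer by 8 mm.
- drawer_front (a point): on the outer face of the drawer's plain aluminium front panel, in its middle, 108 mm above the bench (its top edge); -x points out of the face towards the robot. When home the panel stands in front of the dryer, its top edge 20 mm below the top of the lid. To shut it, push anywhere near the top of this face, along the dryer's +x.
- start (a joint): travel of the start button: 0 = up, 0.007 m = fully down; springs back; about 6 N fully down.
- start_top (a point): centre of the top of the start button, a round black push button 34 mm across in a dark steel bezel (50 mm across) on the front left of the dryer's lid; about 151 mm above the bench, 112 mm in front of the dryer's origin and 85 mm to its +y; z up, pressed downward.
- crate: teal slatted plastic crate without lid, fixed, outside 180 x 230 mm (x, y), walls 6 mm thick and 75 mm high, floor 6 mm; origin at the centre of its underside. Empty at the start.
- mallet: wooden mallet lying on the bench, head 85 mm long and 48 mm across, handle 150 mm; bystander, leave alone. Origin at the bench under the handle.
- bowl: yellow plastic bowl, 130 mm across, 60 mm high; bystander. Origin at its underside.
- jar: amber glass jar, 64 mm across, 100 mm high; bystander. Origin at its underside.
- marker: black marker pen, 120 mm long, 16 mm thick, lying among the doll blanks; bystander that may be shifted a little. Origin at its middle on the bench, x along it.
- brush: flat brush lying on the bench, 180 mm long; bystander. Origin at its middle, x along it.
- cup: white cup, 72 mm across, 85 mm high; bystander. Origin at its underside.
There are look-alikes about, which are no part of the job. What is shaped like the pot1 but yellow is not meant. Leave any black look-alike of the pot0 alone.

How it is judged:
By the outcome, as a careful person would: the job done as asked, in the order asked, and still so for the second after the job is handed in, with the robot touching nothing.
Of pot0, pot1, pot2 only 2 to 3 are there at a start; the rules pass over those that are not, and their reading is None.
Of doll0, doll1, doll2, doll3 only 3 to 4 are there at a start; the rules pass over those that are not, and their reading is None.
At some moment in a run one of doll0, doll1, doll2, doll3 may be knocked a few centimetres aside while the robot is not near it.
Once in a run the grip may slacken for a moment while it holds something.
It also fails if it takes over 210 s, if anything falls off the work surface, if the arm or the gripper's body presses on something with over 40 N, if the wrist force passes 120 N, or if a joint passes its speed limit or range.

### The arm

A 6-joint arm with a two-finger parallel gripper is mounted at the origin on the work surface. World frame = base frame: x ahead of the robot, y to its left, z up, the work surface at z = 0. Lengths are in m, angles in rad, forces in N, time in s.
With the tool pointing down it reaches from about 0.3 to 0.775 m from the base axis. Payload 14.6 kg.
Tool frame: the origin (TCP) lies at the very end of the fingers, on their centre line; the grasp point (between the pads) lies 19 mm behind it; y points along the fingers, x is the direction in which the jaws open and shut, and the axes are right-handed (so a half turn about y gives the same grasp; the last joint's range is limited). The gripper opens to 94 mm and grips with 3 to 60 N. Pads are 16 mm wide; open, the fingers measure 119 mm over their backs; the gripper's body (75 mm by 177 mm) begins 78 mm behind the grasp point.
Start: joints at [1.231, 0.3, 1.521, -0, 1.321, -0.067], TCP at [0.148, 0.53, 0.205] pointing down, gripper open.
Joint ranges: [-3.03, 3.03], [-0.79, 2.21], [0.23, 2.52], [-1.04, 4.18], [0, 3.07], [-2.55, 2.55]. Speed limits (rad/s): [2.22, 2.22, 2.57, 3.14, 3.14, 3.14].

### API

Orientations are given as a rotation vector (axis times angle).
In Python, from station import read_state, viewer, ctrl gives the robot as it stands.
- The arm moves only by the tool apply_moves, never from a script. Its argument "targets" is a list of rows, each an object of numbers: "dx", "dy", "dz": the shift along the tool's x, y, z in cm; "spin": the turn about the tool's y in rad; "hand": the finger opening in cm, from 0 to 9.4. In form: [{"dx": .., "dy": .., "dz": .., "spin": .., "hand": ..}, ...]. A call has 1 to 12 rows; each row shifts and turns the pose as measured when the row begins, along the tool's axes as they then stand; what a row does not reach is not made up. A row lasts 1/8 s, in which the tool goes at most 62.5 mm and 10.7 degrees, less where a joint would pass 70% of its speed; a pose out of reach is approached as far as the arm can. A call with a gripper value outside its range is refused whole. The fingers move at their own pace and stop on an object; the grip force is fixed at half the most. Time passes only in rows, so rows that do not move let the fingers close. It gives the time, the measured TCP pose, the force and the opening at its end, in the units of the state.
- read_state(): the state, without advancing time (a new reading comes with each control period).
- viewer.camera(name): name is "side" or "top" or "wrist"; returns the picture (400x640x3 uint8, blue, green, red); there is no depth.
- viewer.camera_info(name): a dict with "fx", "fy", "cx", "cy" (pixels), "extrinsics" (4x4, takes a point from camera to world coordinates). Camera axes: x right, y up, looking along -z (the intrinsics and any distortion apply to the point x, -y, -z); pixel columns grow to the right and rows downward; lengths in m; the calibration is good to about 2 mm. A picture is of the moment at which its call begins: read the wrist's pose just before it. camera_info takes no time and is no camera call; for the wrist camera it gives the pose at the moment of the call.
- ctrl.hand_in(): hands the job in, once; it reports no verdict.
The state is a dict: "t": time; "joint_positions": joint angles; "joint_velocities": joint speeds; "effort": joint torques, N m; "ee_pos": TCP position; "eef_rot": TCP orientation; "ft_force": force on the tool from outside, world axes, zero at the start; "wrist_torque": the same for the moment, N m; "gripper_width": finger opening in m.
Only numpy, scipy, OpenCV 4.12 (cv2) and the standard library are available. Lean on these libraries where they do the work, as an engineer would, in place of code of your own. Each camera call takes 0.05 s, during which the arm holds its last target.

## Working session

There is one attempt and no reset: what is moved stays moved. The work goes in short steps, Python scripts to look and compute and a tool call to move; the robot and the scene stay as the last step left them, time stands still between calls to the robot, and variables do not carry over. Pictures are saved under pics/ and viewed, and the job is handed in when it is done.

Besides the shell and the picture viewer there is one more tool, called after ">>>" as a command line: name --argument value ..., lists and objects as JSON in quotes. apply_moves: Moves the arm, as the interface text tells. Its arguments: {"type":"object","properties":{"targets":{"type":"array","items":{"type":"object","properties":{"dx":{"type":"number"},"dy":{"type":"number"},"dz":{"type":"number"},"spin":{"type":"number"},"hand":{"type":"number"}}}}},"required":["targets"]}

```bash
ls; mkdir -p pics
cat > h.py <<'E'
import numpy as np, cv2
from station import read_state, viewer, ctrl
def snap(name,fn):
    info=viewer.camera_info(name); im=np.array(viewer.camera(name)); cv2.imwrite('pics/'+fn,im); return im,info
def ray(info,u,v):
    E=np.array(info['extrinsics']); d=np.array([(u-info['cx'])/info['fx'],-(v-info['cy'])/info['fy'],-1.]); return E[:3,3],E[:3,:3]@d
def onz(info,u,v,z):
    o,d=ray(info,u,v); return o+d*(z-o[2])/d[2]
def proj(info,p):
    E=np.array(info['extrinsics']); c=E[:3,:3].T@(np.array(p)-E[:3,3]); return np.array([info['cx']+info['fx']*c[0]/-c[2], info['cy']+info['fy']*c[1]/c[2]])
E
python3 - <<'E'
from h import *
print(read_state())
for n in ['top','side','wrist']:
    im,i=snap(n,n+'0.png'); print(n,i)
E
```

```text
pics
{'t': 0.0, 'joint_positions': array([ 1.23143166e+00,  3.00458551e-01,  1.52159888e+00,  7.91893932e-06,
        1.32073281e+00, -6.66289127e-02]), 'joint_velocities': array([ 1.08178154e-03, -1.82265488e-03,  1.73979840e-05,  2.08076225e-03,
       -1.27880112e-04, -1.02297912e-03]), 'effort': array([-1.18031963e-03, -5.31807232e+01, -3.52739275e+01,  7.07697007e-02,
        2.44154624e-02, -1.25396450e-04]), 'ee_pos': array([0.14807488, 0.52940232, 0.2048857 ]), 'eef_rot': array([-1.32663044, -1.00523204,  1.00690387]), 'ft_force': array([0.59263022, 0.1203489 , 0.59872861]), 'wrist_torque': array([-0.04095798, -0.00311485,  0.04257144]), 'gripper_width': 0.09417022941750261}
top {'fx': 437.5576293833204, 'fy': 437.5576293833204, 'cx': 321.31735305053115, 'cy': 207.27363310224786, 'extrinsics': array([[ 0.01355827,  0.9949515 , -0.09943688,  0.469431  ],
       [-0.99950839,  0.01629719,  0.02678391, -0.0526348 ],
       [ 0.02826923,  0.09902485,  0.99468333,  1.31251021],
       [ 0.        ,  0.        ,  0.        ,  1.        ]])}
side {'fx': 502.8664075231628, 'fy': 502.8664075231628, 'cx': 315.34154591703066, 'cy': 188.15974270177043, 'extrinsics': array([[ 0.416587  ,  0.50898978, -0.75324941, -0.56789732],
       [-0.90905793,  0.22566293, -0.35027122, -0.61858441],
       [-0.008304  ,  0.83066579,  0.55670944,  0.9953272 ],
       [ 0.        ,  0.        ,  0.        ,  1.        ]])}
wrist {'fx': 322.63061137564364, 'fy': 322.63061137564364, 'cx': 316.78768829715705, 'cy': 200.05768696754564, 'extrinsics': array([[ 2.70304522e-01, -9.23647633e-01, -2.71680909e-01,
         6.87247571e-02],
       [ 9.62774639e-01,  2.59120474e-01,  7.69517680e-02,
         5.51734648e-01],
       [-6.78232389e-04, -2.82367900e-01,  9.59305952e-01,
         3.84168810e-01],
       [ 0.00000000e+00,  0.00000000e+00,  0.00000000e+00,
         1.00000000e+00]])}
```

View pics/top0.png

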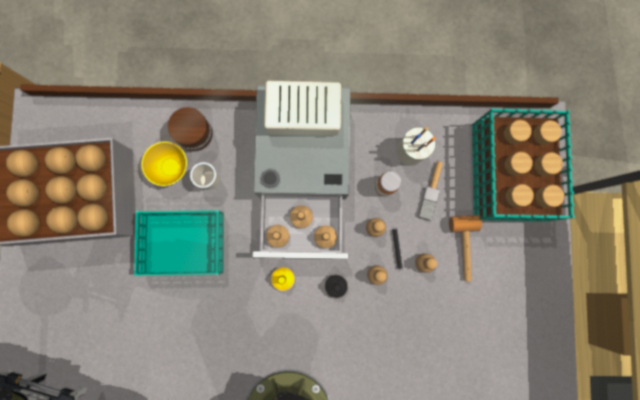

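View pics/side0.png

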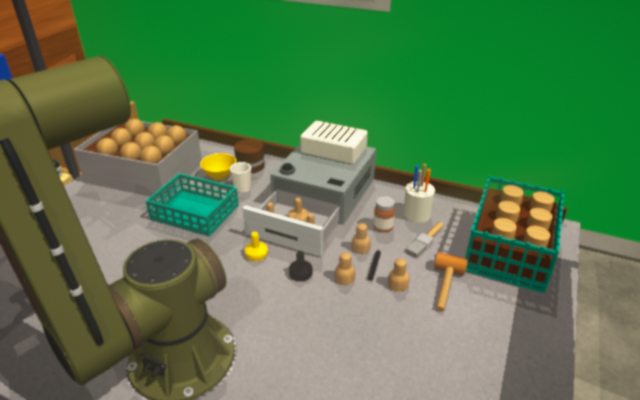

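View pics/wrist0.png

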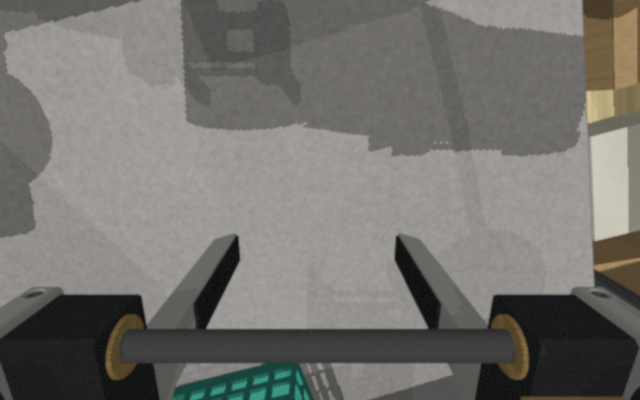

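Run:
```python
from h import *
from scipy.spatial.transform import Rotation as R
print(R.from_rotvec(read_state()['eef_rot']).as_matrix().round(3))
t=cv2.imread('pics/top0.png'); s=cv2.imread('pics/side0.png')
cv2.imwrite('pics/topc.png',cv2.resize(t[170:310,250:450],None,fx=4,fy=4,interpolation=cv2.INTER_CUBIC))
cv2.imwrite('pics/sidec.png',cv2.resize(s[170:310,230:430],None,fx=4,fy=4,interpolation=cv2.INTER_CUBIC))
```

```text
[[ 0.269 -0.    -0.963]
 [ 0.963 -0.001  0.269]
 [-0.001 -1.     0.   ]]
```

View pics/topc.png

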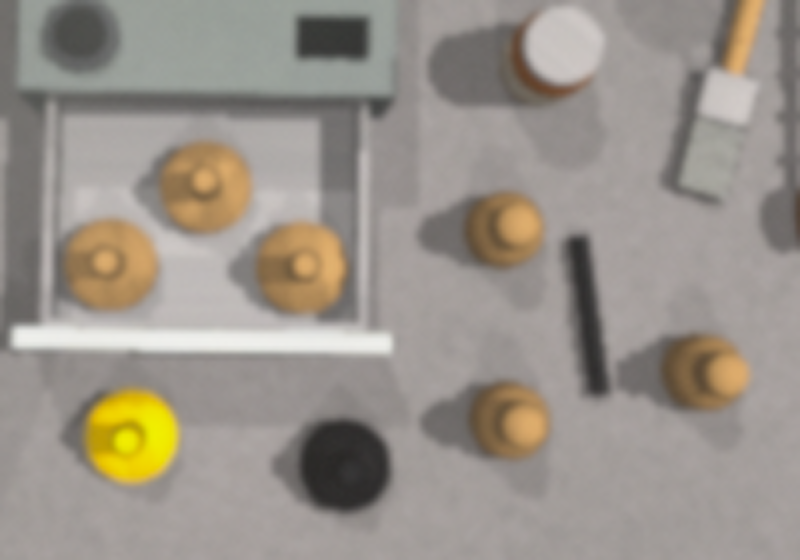

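View pics/sidec.png

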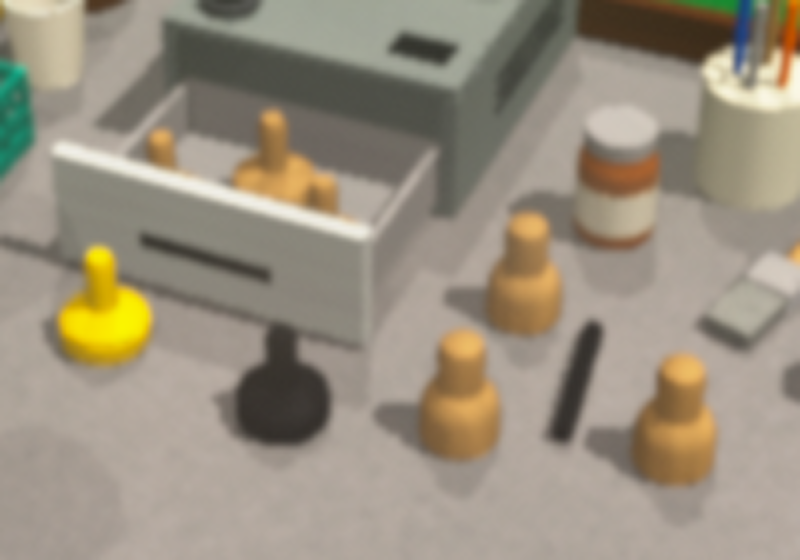

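```bash
cat >> h.py <<'E'
def tri(i1,p1,i2,p2):
    o1,d1=ray(i1,*p1);o2,d2=ray(i2,*p2)
    d1=d1/np.linalg.norm(d1);d2=d2/np.linalg.norm(d2)
    A=np.stack([d1,-d2],1);s=np.linalg.lstsq(A,o2-o1,rcond=None)[0]
    a=o1+s[0]*d1;b=o2+s[1]*d2
    return (a+b)/2,np.linalg.norm(a-b)
E
python3 - <<'E'
from h import *
T=viewer.camera_info('top');S=viewer.camera_info('side')
c=lambda p:(250+p[0]/4,170+p[1]/4)
s=lambda p:(230+p[0]/4,170+p[1]/4)
for n,a,b in [('A',(105,262),(161,135)),('B',(204,182),(271,116)),('C',(306,265),(325,182)),('d0',(518,227),(527,221)),('d1',(523,424),(462,339)),('d2',(725,372),(682,363)),
  ('yel',(127,440),(99,253)),('blk',(347,468),(281,331)),('btn',(80,36),(229,3)),('panelL',(12,330),(58,150)),('panelR',(391,336),(370,230))]:
    p,e=tri(T,c(a),S,s(b)); print(n,p.round(4),round(e,4))
for n,a in [('A',(105,262)),('B',(204,182)),('C',(306,265))]: print(n,onz(T,*c(a),.1).round(4))
for n,a in [('d0',(518,227)),('d1',(523,424)),('d2',(725,372))]: print(n,onz(T,*c(a),.088).round(4))
for a in [(12,346),(391,352)]: print('panel top outer',onz(T,*c(a),.108).round(4))
for a in [(20,92),(392,98)]: print('lid front',onz(T,*c(a),.128).round(4))
print('btn',onz(T,*c((80,36)),.151).round(4))
t=cv2.imread('pics/top0.png')
cv2.imwrite('pics/cratec.png',cv2.resize(t[190:300,110:250],None,fx=5,fy=5,interpolation=cv2.INTER_CUBIC))
E
```

```text
A [0.5109 0.0372 0.0986] 0.0022
B [ 0.5671 -0.0296  0.0993] 0.0011
C [ 0.5108 -0.1017  0.096 ] 0.0018
d0 [ 0.5399 -0.251   0.086 ] 0.0015
d1 [ 0.4026 -0.2548  0.084 ] 0.0014
d2 [ 0.4405 -0.3976  0.0835] 0.0019
yel [0.3879 0.0211 0.0789] 0.0009
blk [ 0.3703 -0.1332  0.0736] 0.0021
btn [0.6639 0.0561 0.1259] 0.0018
panelL [0.4633 0.1001 0.0975] 0.002
panelR [ 0.4625 -0.1601  0.1044] 0.0011
A [0.5103 0.0381 0.1   ]
B [ 0.5668 -0.0292  0.1   ]
C [ 0.5103 -0.1007  0.1   ]
d0 [ 0.5395 -0.25    0.088 ]
d1 [ 0.4025 -0.2535  0.088 ]
d2 [ 0.4402 -0.3954  0.088 ]
panel top outer [0.452  0.0993 0.108 ]
panel top outer [ 0.4513 -0.1594  0.108 ]
lid front [0.6239 0.0963 0.128 ]
lid front [ 0.6241 -0.157   0.128 ]
btn [0.6594 0.0545 0.151 ]
```

View pics/cratec.png

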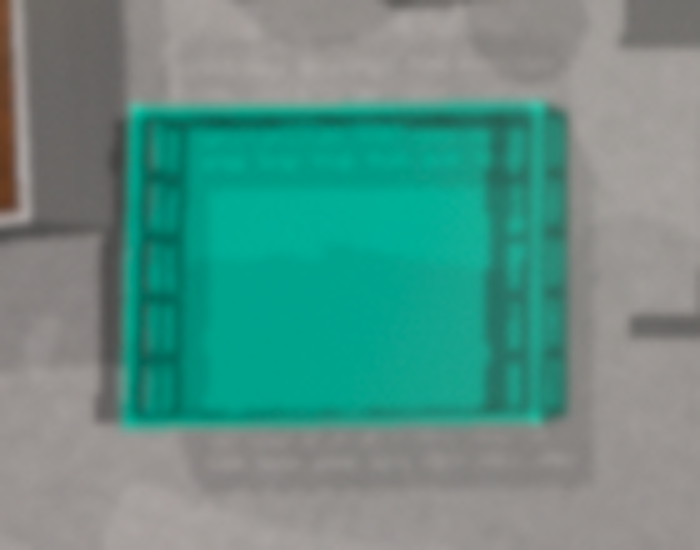

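Run:
```python
from h import *
T=viewer.camera_info('top')
P=[onz(T,110+u/5,190+v/5,.075) for u,v in [(132,104),(548,104),(125,422),(545,422)]]
for p in P: print(p.round(4))
print(np.mean(P,0))
S=viewer.camera_info('side')
for p in P: print(proj(S,p).round(0))
```

```text
[0.5747 0.4332 0.075 ]
[0.5784 0.2011 0.075 ]
[0.398  0.4273 0.075 ]
[0.4008 0.1963 0.075 ]
[0.48798658 0.31445177 0.075     ]
[179. 172.]
[237. 187.]
[146. 200.]
[207. 217.]
```

>>> apply_moves --targets '[{"spin":-0.14,"dy":-4},{"spin":-0.135,"dy":-4}]'

```text
invalid input at $.targets[0]: expected keys dx, dy, dz, spin, hand
```

>>> apply_moves --targets '[{"dx":0,"dy":-4,"dz":0,"spin":-0.14,"hand":9.4},{"dx":0,"dy":-4,"dz":0,"spin":-0.135,"hand":9.4},{"dx":-3,"dy":0,"dz":-2,"spin":0,"hand":9.4},{"dx":-5,"dy":0,"dz":-3,"spin":0,"hand":9.4},{"dx":-5.5,"dy":0,"dz":-3,"spin":0,"hand":9.4},{"dx":-5.5,"dy":0,"dz":-3,"spin":0,"hand":9.4},{"dx":-5.5,"dy":0,"dz":-3,"spin":0,"hand":9.4},{"dx":-5.5,"dy":0,"dz":-3,"spin":0,"hand":9.4},{"dx":-5.5,"dy":0,"dz":-3,"spin":0,"hand":9.4},{"dx":-5.5,"dy":0,"dz":-3,"spin":0,"hand":9.4},{"dx":-5,"dy":0,"dz":-3,"spin":0,"hand":9.4},{"dx":-3,"dy":0,"dz":-2,"spin":0,"hand":9.4}]'

```text
t: 1.65
ee_pos: [0.4347, 0.0373, 0.2872]
eef_rot: [-1.205, -1.219, 1.224]
ft_force: [-0.4, 0.0, 0.7]
gripper_width: 0.0941
```

Run:
```python
from h import *
from scipy.spatial.transform import Rotation as R
s=read_state();print(s['ee_pos'],R.from_rotvec(s['eef_rot']).as_matrix().round(3))
im,i=snap('wrist','w1.png')
np.save('w1.npy',i,allow_pickle=True)
```

```text
[0.43468798 0.03725155 0.28715601] [[-0.016  0.    -1.   ]
 [ 1.    -0.004 -0.016]
 [-0.004 -1.    -0.   ]]
```

View pics/w1.png

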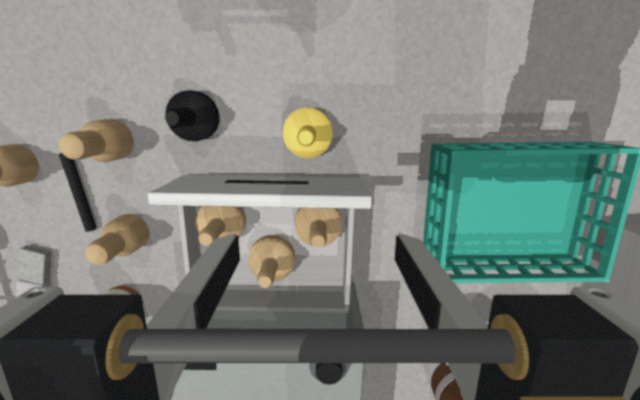

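The wrist view shows three wooden pots in the drawer with knob tops at about (318,240), (266,281) and (206,239). The yellow (306,134) and black (190,112) look-alikes are outside on the bench. The crate is at the right, and the doll heads are at (75,147) and (100,250).

Run:
```python
from h import *
i=np.load('w1.npy',allow_pickle=True).item(); T=viewer.camera_info('top')
c=lambda p:(250+p[0]/4,170+p[1]/4)
for n,a,b in [('A',(105,262),(318,241)),('B',(204,182),(265,281)),('C',(306,265),(206,240)),('d0',(518,227),(98,251)),('d1',(523,424),(74,146))]:
    p,e=tri(T,c(a),i,b); print(n,p.round(4),round(e,4), onz(i,*b,.1 if n<'a' else .088).round(4))
for b in [(149,203),(371,205)]: print('panel top outer(lower img edge=inner)',onz(i,*b,.108).round(4))
for b in [(183,206),(350,206),(348,300)]: print('wall', onz(i,*b,.065).round(4))
for b in [(432,145),(637,147),(452,280),(607,280)]: print('crate',onz(i,*b,.075).round(4))
im=cv2.imread('pics/w1.png'); cv2.imwrite('pics/w1c.png',cv2.resize(im[165:325,140:380],None,fx=3.3,fy=3.3,interpolation=cv2.INTER_CUBIC))
```

```text
A [0.5103 0.0384 0.1049] 0.0013 [0.5126 0.039  0.1   ]
B [ 0.5669 -0.0283  0.1031] 0.002 [ 0.5691 -0.0279  0.1   ]
C [ 0.5113 -0.0992  0.1025] 0.0036 [ 0.5135 -0.0988  0.1   ]
d0 [ 0.5406 -0.2511  0.0784] 0.0014 [ 0.5365 -0.2435  0.088 ]
d1 [ 0.4028 -0.2547  0.0794] 0.0016 [ 0.4024 -0.2479  0.088 ]
panel top outer(lower img edge=inner) [ 0.4645 -0.1584  0.108 ]
panel top outer(lower img edge=inner) [0.4627 0.0998 0.108 ]
wall [ 0.4813 -0.1378  0.065 ]
wall [0.4778 0.0802 0.065 ]
wall [0.6183 0.0835 0.065 ]
crate [0.3962 0.1742 0.075 ]
crate [0.3948 0.4204 0.075 ]
crate [0.5779 0.2226 0.075 ]
crate [0.5743 0.4327 0.075 ]
```

View pics/w1c.png

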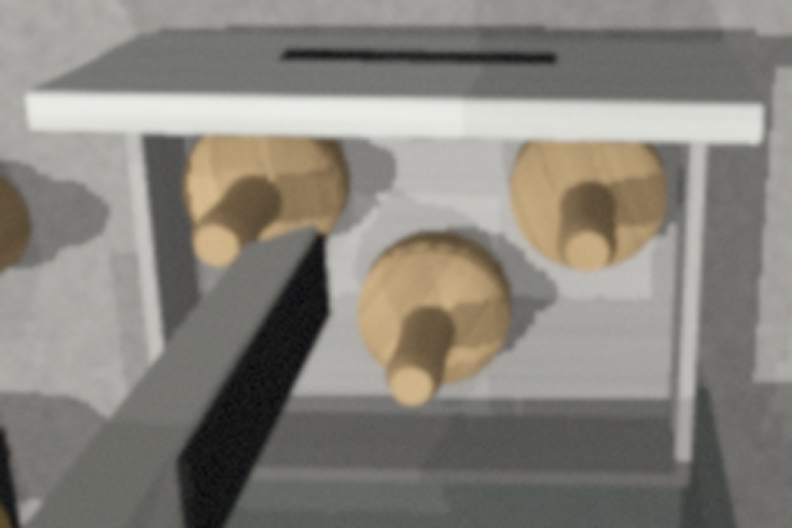

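>>> apply_moves --targets '[{"dx":0,"dy":0,"dz":-4,"spin":0.016,"hand":4},{"dx":0,"dy":2,"dz":-3.6,"spin":0,"hand":4},{"dx":0,"dy":4,"dz":0,"spin":0,"hand":4},{"dx":0,"dy":4,"dz":0,"spin":0,"hand":4},{"dx":0,"dy":0,"dz":0,"spin":0,"hand":4}]'

```text
t: 2.33
ee_pos: [0.5147, 0.0337, 0.1836]
eef_rot: [-1.214, -1.203, 1.21]
ft_force: [0.3, -0.2, 0.5]
gripper_width: 0.0479
```

>>> apply_moves --targets '[{"dx":0.4,"dy":3,"dz":0.35,"spin":0,"hand":4},{"dx":0,"dy":3,"dz":0,"spin":0,"hand":4},{"dx":0,"dy":0,"dz":0,"spin":0,"hand":4}]'

```text
t: 2.7
ee_pos: [0.5134, 0.0377, 0.1278]
eef_rot: [-1.219, -1.207, 1.207]
ft_force: [-0.1, 0.7, 0.4]
gripper_width: 0.0399
```

Run:
```python
from h import *
s=read_state();print(s['ee_pos'],s['gripper_width'])
im,i=snap('wrist','w2.png');print(proj(i,s['ee_pos']))
im,i=snap('side','s2.png')
cv2.imwrite('pics/s2c.png',cv2.resize(im[130:260,200:400],None,fx=4,fy=4))
```

```text
[0.51336941 0.03772332 0.12776013] 0.039915261453550815
[317.01213988 247.20985912]
```

View pics/w2.png

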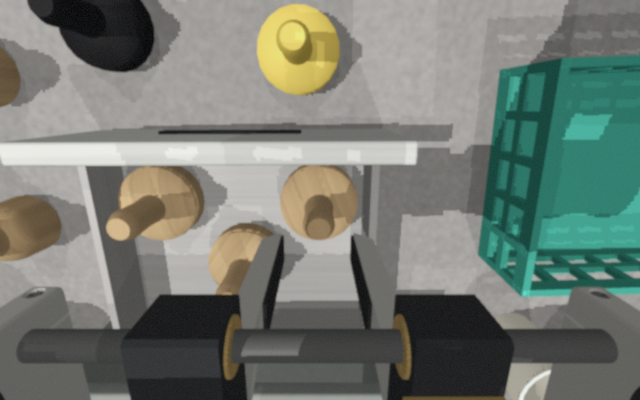

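View pics/s2c.png

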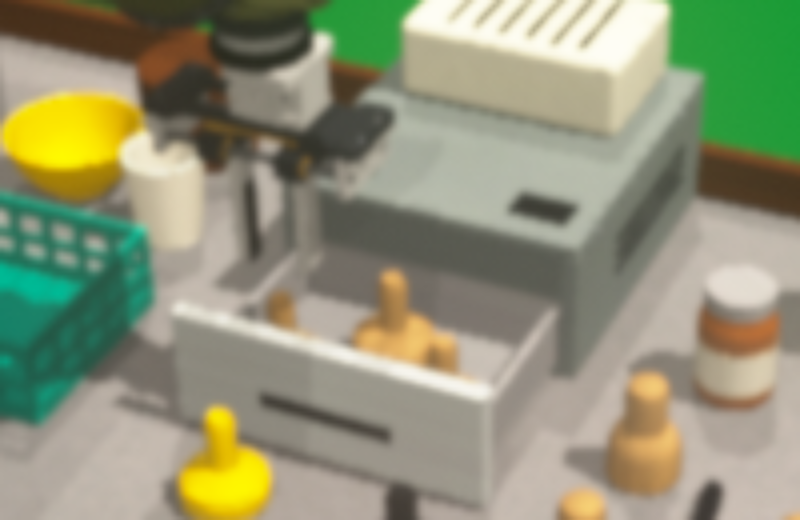

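Run:
```python
from h import *
i=viewer.camera_info('wrist')
print(onz(i,319,227,.1),onz(i,121,226,.1))
```

```text
[0.51310031 0.03896717 0.1       ] [ 0.51188211 -0.09825049  0.1       ]
```

>>> apply_moves --targets '[{"dx":0,"dy":3,"dz":0.2,"spin":0,"hand":4},{"dx":0,"dy":2.5,"dz":0,"spin":0,"hand":4},{"dx":0,"dy":0.5,"dz":0,"spin":0,"hand":4}]'

```text
t: 3.18
ee_pos: [0.5166, 0.0375, 0.075]
eef_rot: [-1.229, -1.217, 1.201]
ft_force: [0.3, 0.4, 0.8]
gripper_width: 0.0399
```

>>> apply_moves --targets '[{"dx":0,"dy":0.7,"dz":0.4,"spin":0,"hand":4},{"dx":0,"dy":0,"dz":0,"spin":0,"hand":4}]'

```text
t: 3.42
ee_pos: [0.5137, 0.0374, 0.07]
eef_rot: [-1.231, -1.219, 1.199]
ft_force: [0.5, -0.4, 1.0]
gripper_width: 0.0401
```

```bash
cat > st.py <<'E'
from h import *
from scipy.spatial.transform import Rotation as R
s=read_state();print(s['t'],s['ee_pos'].round(4),s['gripper_width'],s['ft_force'].round(1));print(R.from_rotvec(s['eef_rot']).as_matrix().round(3))
E
python3 st.py
```

```text
3.425 [0.5137 0.0374 0.07  ] 0.040082811442019334 [ 0.5 -0.4  1. ]
[[ 0.004  0.021 -1.   ]
 [ 1.    -0.005  0.004]
 [-0.005 -1.    -0.021]]
```

>>> apply_moves --targets '[{"dx":0.05,"dy":0,"dz":0.1,"spin":0,"hand":1.5},{"dx":0,"dy":0,"dz":0,"spin":0,"hand":1.5},{"dx":0,"dy":0,"dz":0,"spin":0,"hand":1.5},{"dx":0,"dy":0,"dz":0,"spin":0,"hand":1.5},{"dx":0,"dy":0,"dz":0,"spin":0,"hand":1.5}]'

```text
t: 4.05
ee_pos: [0.5132, 0.038, 0.0714]
eef_rot: [-1.232, -1.221, 1.198]
ft_force: [-0.1, -0.2, -1.0]
gripper_width: 0.0214
```

>>> apply_moves --targets '[{"dx":0,"dy":-3,"dz":0,"spin":0,"hand":1.5},{"dx":0,"dy":-4,"dz":0,"spin":0,"hand":1.5},{"dx":0,"dy":-4,"dz":0,"spin":0,"hand":1.5},{"dx":2,"dy":-2,"dz":0.5,"spin":0,"hand":1.5},{"dx":4,"dy":0,"dz":1,"spin":0,"hand":1.5},{"dx":4,"dy":0,"dz":1,"spin":0,"hand":1.5},{"dx":4,"dy":0,"dz":1,"spin":0,"hand":1.5},{"dx":4,"dy":0,"dz":1,"spin":0,"hand":1.5},{"dx":2,"dy":0,"dz":1,"spin":0,"hand":1.5},{"dx":0,"dy":0,"dz":0,"spin":0,"hand":1.5}]'

```text
t: 5.3
ee_pos: [0.4538, 0.2446, 0.2029]
eef_rot: [-1.231, -1.219, 1.198]
ft_force: [-0.5, -0.2, -0.7]
gripper_width: 0.0218
```

```bash
python3 st.py;  python3 - <<'E'
from h import *
im,i=snap('wrist','w3.png')
im,i=snap('side','s3.png')
E
```

```text
5.3 [0.4538 0.2446 0.2029] 0.021813694950282507 [-0.5 -0.2 -0.7]
[[ 0.006  0.022 -1.   ]
 [ 1.    -0.005  0.006]
 [-0.005 -1.    -0.022]]
```

View pics/w3.png

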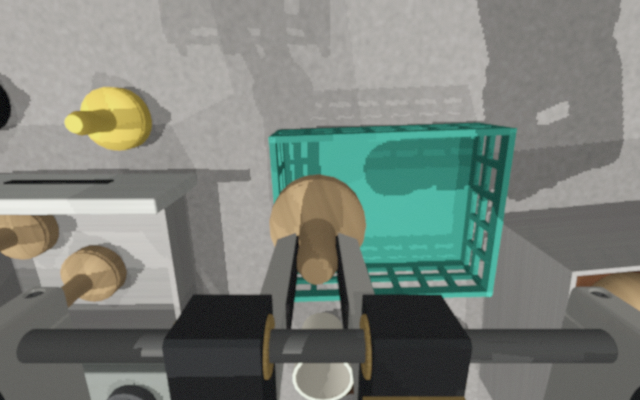

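View pics/s3.png

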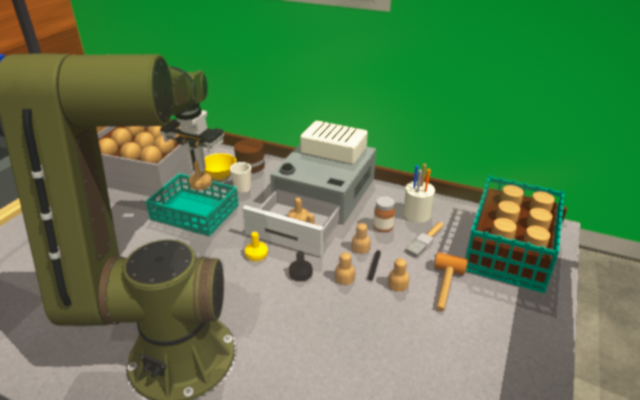

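Run:
```python
from h import *
i=viewer.camera_info('wrist')
for p in [(271,133),(515,128),(492,294)]: print(onz(i,*p,.075).round(4))
```

```text
[0.3994 0.2004 0.075 ]
[0.3967 0.4264 0.075 ]
[0.5743 0.4329 0.075 ]
```

>>> apply_moves --targets '[{"dx":1.0,"dy":2,"dz":0.8,"spin":0,"hand":1.5},{"dx":0,"dy":4,"dz":0,"spin":0,"hand":1.5},{"dx":0,"dy":4,"dz":0,"spin":0,"hand":1.5},{"dx":0,"dy":2,"dz":0,"spin":0,"hand":1.5},{"dx":0,"dy":1,"dz":0,"spin":0,"hand":1.5},{"dx":0,"dy":0,"dz":0,"spin":0,"hand":1.5}]'

```text
t: 6.15
ee_pos: [0.4528, 0.2479, 0.0702]
eef_rot: [-1.237, -1.214, 1.19]
ft_force: [-0.9, 0.9, -1.2]
gripper_width: 0.0218
```

>>> apply_moves --targets '[{"dx":0.9,"dy":0,"dz":0.8,"spin":0,"hand":1.5},{"dx":0,"dy":0.6,"dz":0,"spin":0,"hand":1.5},{"dx":0,"dy":0.5,"dz":0,"spin":0,"hand":1.5},{"dx":0,"dy":0,"dz":0,"spin":0,"hand":1.5}]'

```text
t: 6.65
ee_pos: [0.4457, 0.2581, 0.0604]
eef_rot: [-1.238, -1.218, 1.187]
ft_force: [0.4, -0.3, -1.5]
gripper_width: 0.0217
```

>>> apply_moves --targets '[{"dx":0,"dy":0.2,"dz":0,"spin":0,"hand":1.5},{"dx":0,"dy":0.1,"dz":0,"spin":0,"hand":1.5}]'

```text
t: 6.9
ee_pos: [0.446, 0.2581, 0.0574]
eef_rot: [-1.239, -1.218, 1.187]
ft_force: [1.4, -0.9, 2.0]
gripper_width: 0.0225
```

>>> apply_moves --targets '[{"dx":0,"dy":0,"dz":0,"spin":0,"hand":4},{"dx":0,"dy":0,"dz":0,"spin":0,"hand":4},{"dx":0,"dy":-2,"dz":0,"spin":0,"hand":4},{"dx":0,"dy":-4,"dz":0,"spin":0,"hand":4},{"dx":0,"dy":-4,"dz":0,"spin":0,"hand":4},{"dx":-3,"dy":-3,"dz":-1,"spin":0,"hand":4},{"dx":-5,"dy":0,"dz":-2,"spin":0,"hand":4},{"dx":-5,"dy":0,"dz":-2,"spin":0,"hand":4},{"dx":-5,"dy":0,"dz":-2,"spin":0,"hand":4},{"dx":-5,"dy":0,"dz":-2,"spin":0,"hand":4},{"dx":-4,"dy":0,"dz":-2,"spin":0,"hand":4},{"dx":0,"dy":0,"dz":0,"spin":0,"hand":4}]'

```text
t: 8.4
ee_pos: [0.5516, -0.0216, 0.1976]
eef_rot: [-1.241, -1.222, 1.186]
ft_force: [-0.1, 0.2, 0.2]
gripper_width: 0.0399
```

```bash
python3 st.py;  python3 - <<'E'
from h import *
im,i=snap('wrist','w4.png');np.save('w4.npy',i,allow_pickle=True)
im,i=snap('side','s4.png')
E
```

```text
8.4 [ 0.5516 -0.0216  0.1976] 0.03994872627440227 [-0.1  0.2  0.2]
[[ 0.013  0.032 -0.999]
 [ 1.    -0.003  0.013]
 [-0.002 -0.999 -0.032]]
```

View pics/w4.png

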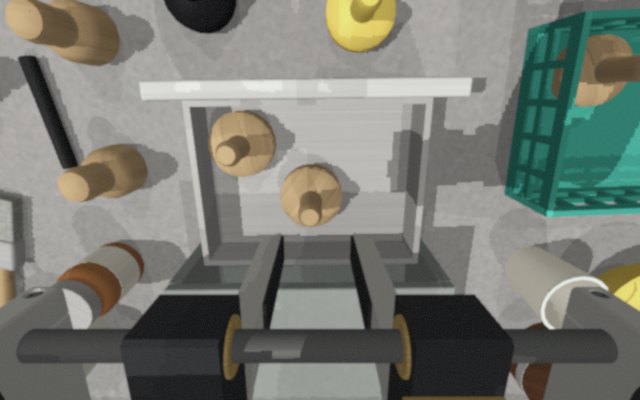

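View pics/s4.png

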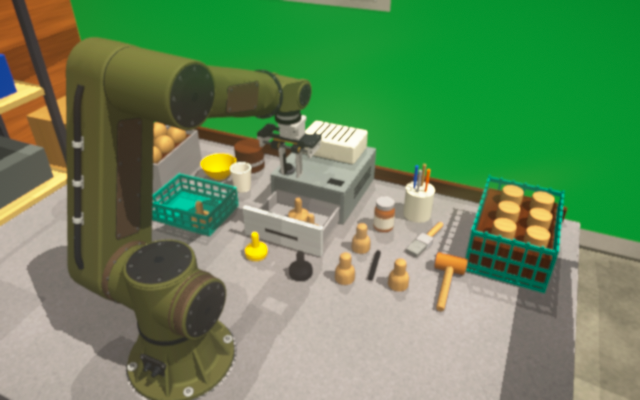

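Run:
```python
from h import *
i=np.load('w4.npy',allow_pickle=True).item()
print(onz(i,311,208,.1),onz(i,229,151,.1)); print(onz(i,75,182,.088))
```

```text
[ 0.56127194 -0.02729774  0.1       ] [ 0.50880397 -0.09619686  0.1       ]
[ 0.53742598 -0.24383822  0.088     ]
```

>>> apply_moves --targets '[{"dx":-0.7,"dy":2,"dz":-1.3,"spin":0,"hand":4},{"dx":0,"dy":2,"dz":0,"spin":0,"hand":4},{"dx":0,"dy":2,"dz":0,"spin":0,"hand":4}]'

```text
t: 8.88
ee_pos: [0.5661, -0.023, 0.1387]
eef_rot: [-1.24, -1.23, 1.189]
ft_force: [0.0, -0.8, 1.1]
gripper_width: 0.0398
```

>>> apply_moves --targets '[{"dx":-0.5,"dy":2,"dz":0.1,"spin":0,"hand":4},{"dx":0,"dy":2,"dz":0.1,"spin":0,"hand":4},{"dx":0,"dy":1.5,"dz":0.1,"spin":0,"hand":4},{"dx":0,"dy":0.6,"dz":0.1,"spin":0,"hand":4}]'

```text
t: 9.38
ee_pos: [0.5629, -0.0232, 0.0755]
eef_rot: [-1.236, -1.234, 1.193]
ft_force: [0.1, 0.3, 0.7]
gripper_width: 0.0403
```

```bash
python3 st.py;  python3 - <<'E'
from h import *
im,i=snap('wrist','w5.png')
E
```

```text
9.375 [ 0.5629 -0.0232  0.0755] 0.04028376868935948 [0.1 0.3 0.7]
[[ 0.     0.035 -0.999]
 [ 1.    -0.002  0.   ]
 [-0.002 -0.999 -0.035]]
```

View pics/w5.png

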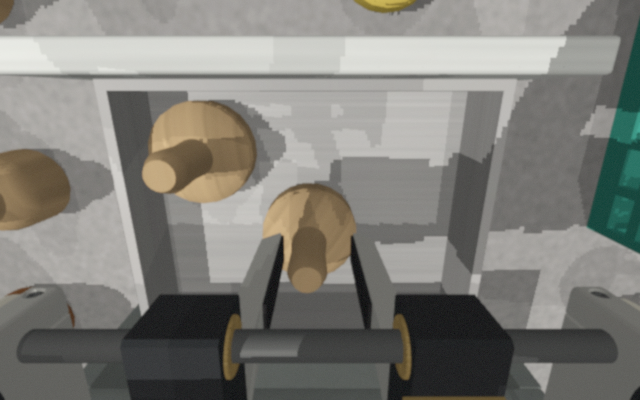

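Run:
```python
from h import *
i=viewer.camera_info('wrist')
print(onz(i,307,280,.1),onz(i,162,172,.1))
```

```text
[ 0.5697501  -0.02862423  0.1       ] [ 0.51007736 -0.09771214  0.1       ]
```

>>> apply_moves --targets '[{"dx":-0.5,"dy":0.5,"dz":0,"spin":0,"hand":4},{"dx":0,"dy":0,"dz":0,"spin":0,"hand":4}]'

```text
t: 9.68
ee_pos: [0.5633, -0.0284, 0.0708]
eef_rot: [-1.237, -1.235, 1.193]
ft_force: [0.1, -0.3, -0.1]
gripper_width: 0.0396
```

>>> apply_moves --targets '[{"dx":0,"dy":0,"dz":-0.4,"spin":0,"hand":1.5},{"dx":0,"dy":0,"dz":0,"spin":0,"hand":1.5},{"dx":0,"dy":0,"dz":0,"spin":0,"hand":1.5},{"dx":0,"dy":0,"dz":0,"spin":0,"hand":1.5},{"dx":0,"dy":0,"dz":0,"spin":0,"hand":1.5}]'

```text
t: 10.3
ee_pos: [0.5679, -0.0286, 0.0717]
eef_rot: [-1.238, -1.235, 1.193]
ft_force: [-0.2, -1.3, 0.0]
gripper_width: 0.0222
```

>>> apply_moves --targets '[{"dx":0,"dy":-3,"dz":0,"spin":0,"hand":1.5},{"dx":0,"dy":-4,"dz":0,"spin":0,"hand":1.5},{"dx":0,"dy":-4,"dz":0,"spin":0,"hand":1.5},{"dx":2,"dy":-2,"dz":0.5,"spin":0,"hand":1.5},{"dx":5,"dy":0,"dz":1.5,"spin":0,"hand":1.5},{"dx":5,"dy":0,"dz":1.5,"spin":0,"hand":1.5},{"dx":5,"dy":0,"dz":1.5,"spin":0,"hand":1.5},{"dx":5,"dy":0,"dz":1.5,"spin":0,"hand":1.5},{"dx":5,"dy":0,"dz":1.5,"spin":0,"hand":1.5},{"dx":5,"dy":0,"dz":1.5,"spin":0,"hand":1.5},{"dx":4,"dy":0,"dz":1.5,"spin":0,"hand":1.5},{"dx":3,"dy":0,"dz":1,"spin":0,"hand":1.5}]'

```text
t: 11.8
ee_pos: [0.439, 0.3722, 0.2008]
eef_rot: [-1.239, -1.232, 1.189]
ft_force: [0.4, 0.1, -0.9]
gripper_width: 0.022
```

```bash
python3 st.py
```

```text
11.8 [0.439  0.3722 0.2008] 0.0219932148882863 [ 0.4  0.1 -0.9]
[[ 0.004  0.037 -0.999]
 [ 1.    -0.001  0.004]
 [-0.001 -0.999 -0.037]]
```

>>> apply_moves --targets '[{"dx":0,"dy":1,"dz":0,"spin":0,"hand":1.5},{"dx":0,"dy":2.2,"dz":0,"spin":0,"hand":1.5},{"dx":0,"dy":2.2,"dz":0,"spin":0,"hand":1.5},{"dx":0,"dy":2.2,"dz":0,"spin":0,"hand":1.5},{"dx":0,"dy":2,"dz":0,"spin":0,"hand":1.5},{"dx":0,"dy":2,"dz":0,"spin":0,"hand":1.5},{"dx":0,"dy":1,"dz":0,"spin":0,"hand":1.5},{"dx":0,"dy":0,"dz":0,"spin":0,"hand":1.5}]'

```text
t: 12.8
ee_pos: [0.4439, 0.3682, 0.0684]
eef_rot: [-1.239, -1.229, 1.192]
ft_force: [0.1, 1.4, -0.5]
gripper_width: 0.0218
```

>>> apply_moves --targets '[{"dx":0.5,"dy":0.7,"dz":0,"spin":0,"hand":1.5},{"dx":0,"dy":0.3,"dz":0,"spin":0,"hand":1.5},{"dx":0,"dy":0.2,"dz":0,"spin":0,"hand":1.5}]'

```text
t: 13.18
ee_pos: [0.4452, 0.3738, 0.0576]
eef_rot: [-1.24, -1.232, 1.189]
ft_force: [-5.7, -7.2, 22.1]
gripper_width: 0.0218
```

>>> apply_moves --targets '[{"dx":0,"dy":-0.1,"dz":0,"spin":0,"hand":4},{"dx":0,"dy":0,"dz":0,"spin":0,"hand":4},{"dx":0,"dy":-3,"dz":0,"spin":0,"hand":4},{"dx":0,"dy":-4,"dz":0,"spin":0,"hand":4},{"dx":0,"dy":-4,"dz":0,"spin":0,"hand":4},{"dx":-3,"dy":-3,"dz":0,"spin":0,"hand":4},{"dx":-5,"dy":0,"dz":-0.5,"spin":0,"hand":4},{"dx":-5,"dy":0,"dz":-0.5,"spin":0,"hand":4},{"dx":-5,"dy":0,"dz":-0.5,"spin":0,"hand":4},{"dx":-5,"dy":0,"dz":-0.5,"spin":0,"hand":4},{"dx":-5,"dy":0,"dz":-0.5,"spin":0,"hand":4},{"dx":-4,"dy":0,"dz":-0.5,"spin":0,"hand":4}]'

```text
t: 14.68
ee_pos: [0.4689, 0.0469, 0.2067]
eef_rot: [-1.24, -1.24, 1.189]
ft_force: [-0.2, 0.1, -0.4]
gripper_width: 0.0399
```

```bash
python3 st.py;  python3 - <<'E'
from h import *
im,i=snap('wrist','w6.png')
im,i=snap('side','s6.png')
im,i=snap('top','t6.png')
E
```

```text
14.675 [0.4689 0.0469 0.2067] 0.03988172602350724 [-0.2  0.1 -0.4]
[[-0.     0.042 -0.999]
 [ 1.    -0.    -0.   ]
 [-0.    -0.999 -0.042]]
```

View pics/w6.png

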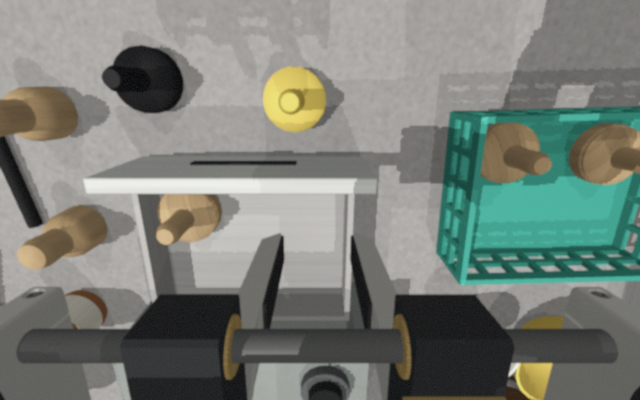

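View pics/t6.png

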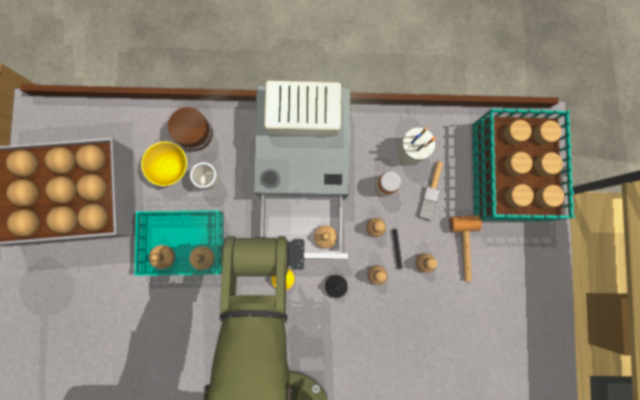

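>>> apply_moves --targets '[{"dx":-4.5,"dy":0,"dz":-1.2,"spin":0,"hand":4},{"dx":-5,"dy":0,"dz":-1.2,"spin":0,"hand":4},{"dx":-4,"dy":0,"dz":-1,"spin":0,"hand":4},{"dx":-1,"dy":1,"dz":0,"spin":0,"hand":4},{"dx":0,"dy":2,"dz":0,"spin":0,"hand":4},{"dx":0,"dy":2,"dz":0,"spin":0,"hand":4},{"dx":0,"dy":2,"dz":0,"spin":0,"hand":4},{"dx":0,"dy":1,"dz":0,"spin":0,"hand":4},{"dx":0,"dy":0,"dz":0,"spin":0,"hand":4}]'

```text
t: 15.95
ee_pos: [0.5076, -0.0911, 0.1245]
eef_rot: [-1.235, -1.247, 1.193]
ft_force: [-0.7, -0.6, -0.2]
gripper_width: 0.0398
```

>>> apply_moves --targets '[{"dx":-0.75,"dy":1.5,"dz":-0.1,"spin":-0.01,"hand":4},{"dx":0,"dy":1.5,"dz":0,"spin":0,"hand":4},{"dx":0,"dy":1.5,"dz":0,"spin":0,"hand":4},{"dx":0,"dy":0.8,"dz":0,"spin":0,"hand":4},{"dx":0,"dy":0,"dz":0,"spin":0,"hand":4}]'

```text
t: 16.58
ee_pos: [0.5114, -0.0987, 0.0684]
eef_rot: [-1.231, -1.255, 1.201]
ft_force: [-0.3, 0.2, 0.3]
gripper_width: 0.0401
```

```bash
python3 st.py;  python3 - <<'E'
from h import *
im,i=snap('wrist','w7.png')
E
```

```text
16.575 [ 0.5114 -0.0987  0.0684] 0.04008532646058579 [-0.3  0.2  0.3]
[[-0.019  0.043 -0.999]
 [ 1.     0.002 -0.018]
 [ 0.001 -0.999 -0.043]]
```

View pics/w7.png

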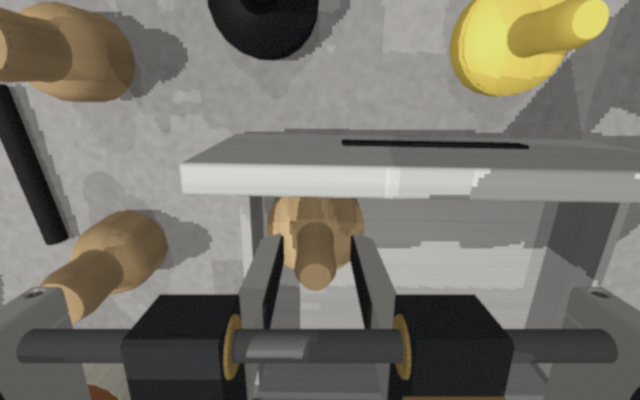

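>>> apply_moves --targets '[{"dx":0,"dy":0,"dz":0,"spin":0.018,"hand":1.5},{"dx":0,"dy":0,"dz":0,"spin":0,"hand":1.5},{"dx":0,"dy":0,"dz":0,"spin":0,"hand":1.5},{"dx":0,"dy":0,"dz":0,"spin":0,"hand":1.5},{"dx":0,"dy":0,"dz":0,"spin":0,"hand":1.5}]'

```text
t: 17.25
ee_pos: [0.5121, -0.0988, 0.07]
eef_rot: [-1.242, -1.243, 1.186]
ft_force: [0.5, 0.3, -1.9]
gripper_width: 0.0218
```

>>> apply_moves --targets '[{"dx":0,"dy":-3,"dz":0,"spin":0,"hand":1.5},{"dx":0,"dy":-4,"dz":0,"spin":0,"hand":1.5},{"dx":0,"dy":-4,"dz":0,"spin":0,"hand":1.5},{"dx":2,"dy":-2,"dz":0,"spin":0,"hand":1.5},{"dx":5,"dy":0,"dz":-0.2,"spin":0,"hand":1.5},{"dx":5,"dy":0,"dz":-0.2,"spin":0,"hand":1.5},{"dx":5,"dy":0,"dz":-0.2,"spin":0,"hand":1.5},{"dx":5,"dy":0,"dz":-0.2,"spin":0,"hand":1.5},{"dx":5,"dy":0,"dz":-0.2,"spin":0,"hand":1.5},{"dx":5,"dy":0,"dz":-0.2,"spin":0,"hand":1.5},{"dx":5,"dy":0,"dz":-0.2,"spin":0,"hand":1.5},{"dx":3,"dy":0,"dz":0,"spin":0,"hand":1.5}]'

```text
t: 18.75
ee_pos: [0.5203, 0.312, 0.2056]
eef_rot: [-1.243, -1.24, 1.182]
ft_force: [0.1, -1.4, -1.3]
gripper_width: 0.0217
```

```bash
python3 st.py
```

```text
18.75 [0.5203 0.312  0.2056] 0.021654247827798206 [ 0.1 -1.4 -1.3]
[[ 0.005  0.045 -0.999]
 [ 1.     0.002  0.005]
 [ 0.002 -0.999 -0.045]]
```

>>> apply_moves --targets '[{"dx":0,"dy":1,"dz":-0.3,"spin":0,"hand":1.5},{"dx":0,"dy":2.2,"dz":0,"spin":0,"hand":1.5},{"dx":0,"dy":2.2,"dz":0,"spin":0,"hand":1.5},{"dx":0,"dy":2.2,"dz":0,"spin":0,"hand":1.5},{"dx":0,"dy":2,"dz":0,"spin":0,"hand":1.5},{"dx":0,"dy":2,"dz":0,"spin":0,"hand":1.5},{"dx":0,"dy":1,"dz":0,"spin":0,"hand":1.5},{"dx":0,"dy":0,"dz":0,"spin":0,"hand":1.5}]'

```text
t: 19.75
ee_pos: [0.5292, 0.307, 0.0725]
eef_rot: [-1.244, -1.235, 1.185]
ft_force: [-0.2, -0.3, -1.8]
gripper_width: 0.022
```

>>> apply_moves --targets '[{"dx":0.7,"dy":0.7,"dz":0,"spin":0,"hand":1.5},{"dx":0,"dy":0.3,"dz":0,"spin":0,"hand":1.5},{"dx":0,"dy":0.2,"dz":0,"spin":0,"hand":1.5}]'

```text
t: 20.12
ee_pos: [0.5305, 0.3147, 0.0615]
eef_rot: [-1.244, -1.237, 1.183]
ft_force: [0.1, -0.6, -1.4]
gripper_width: 0.0222
```

>>> apply_moves --targets '[{"dx":0,"dy":0.3,"dz":0,"spin":0,"hand":1.5},{"dx":0,"dy":0.1,"dz":0,"spin":0,"hand":1.5}]'

```text
t: 20.38
ee_pos: [0.5307, 0.3148, 0.0574]
eef_rot: [-1.245, -1.238, 1.183]
ft_force: [-0.4, -0.4, -1.2]
gripper_width: 0.0219
```

>>> apply_moves --targets '[{"dx":0,"dy":0.15,"dz":0,"spin":0,"hand":1.5}]'

```text
t: 20.5
ee_pos: [0.5308, 0.3148, 0.056]
eef_rot: [-1.245, -1.238, 1.183]
ft_force: [-0.1, 0.8, -1.9]
gripper_width: 0.0217
```

>>> apply_moves --targets '[{"dx":0,"dy":0.15,"dz":0,"spin":0,"hand":1.5}]'

```text
t: 20.62
ee_pos: [0.5311, 0.3148, 0.0556]
eef_rot: [-1.245, -1.238, 1.182]
ft_force: [-8.4, -4.6, 19.8]
gripper_width: 0.022
```

>>> apply_moves --targets '[{"dx":0,"dy":0,"dz":0,"spin":0,"hand":4},{"dx":0,"dy":0,"dz":0,"spin":0,"hand":4},{"dx":0,"dy":-3,"dz":0,"spin":0,"hand":4},{"dx":0,"dy":-4,"dz":0,"spin":0,"hand":4},{"dx":0,"dy":-4,"dz":0,"spin":0,"hand":4},{"dx":-3,"dy":-3,"dz":0.5,"spin":0,"hand":6},{"dx":-5,"dy":0,"dz":0.5,"spin":0,"hand":6},{"dx":-5,"dy":0,"dz":0.5,"spin":0,"hand":6},{"dx":-5,"dy":0,"dz":0.5,"spin":0,"hand":6},{"dx":-5,"dy":0,"dz":0.5,"spin":0,"hand":6},{"dx":-5,"dy":0,"dz":0.5,"spin":0,"hand":6},{"dx":-5,"dy":0,"dz":0.5,"spin":0,"hand":6}]'

```text
t: 22.12
ee_pos: [0.4866, -0.0221, 0.1982]
eef_rot: [-1.245, -1.244, 1.184]
ft_force: [0.1, -0.3, 0.1]
gripper_width: 0.0599
```

>>> apply_moves --targets '[{"dx":-5,"dy":0,"dz":0.5,"spin":0,"hand":6},{"dx":-5,"dy":0,"dz":0.5,"spin":0,"hand":6},{"dx":-5,"dy":0,"dz":0,"spin":0,"hand":6},{"dx":-4,"dy":0,"dz":0,"spin":0,"hand":6},{"dx":0,"dy":0,"dz":0,"spin":0,"hand":6}]'

```text
t: 22.75
ee_pos: [0.4746, -0.2211, 0.1979]
eef_rot: [-1.249, -1.242, 1.181]
ft_force: [-0.5, 1.0, -0.3]
gripper_width: 0.0606
```

```bash
python3 st.py;  python3 - <<'E'
from h import *
im,i=snap('wrist','w8.png');np.save('w8.npy',i,allow_pickle=True)
im,i=snap('side','s8.png')
im,i=snap('top','t8.png')
E
```

```text
22.75 [ 0.4746 -0.2211  0.1979] 0.060558579997663384 [-0.5  1.  -0.3]
[[ 0.005  0.05  -0.999]
 [ 1.    -0.     0.005]
 [ 0.    -0.999 -0.05 ]]
```

View pics/w8.png

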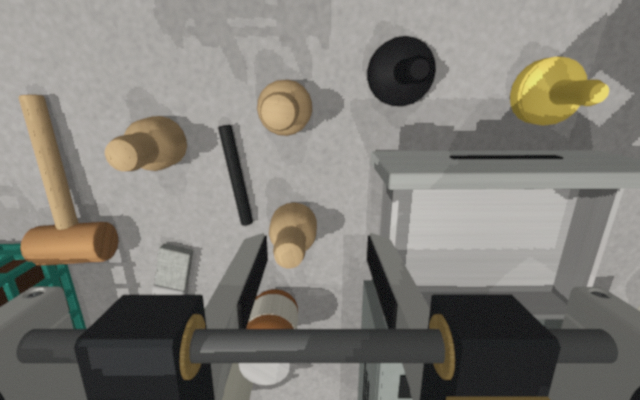

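View pics/t8.png

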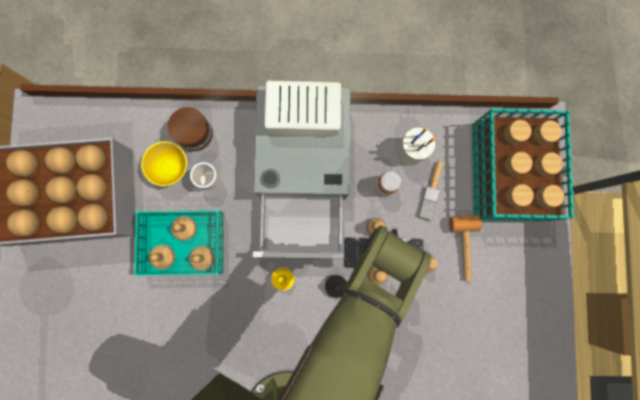

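View pics/s8.png

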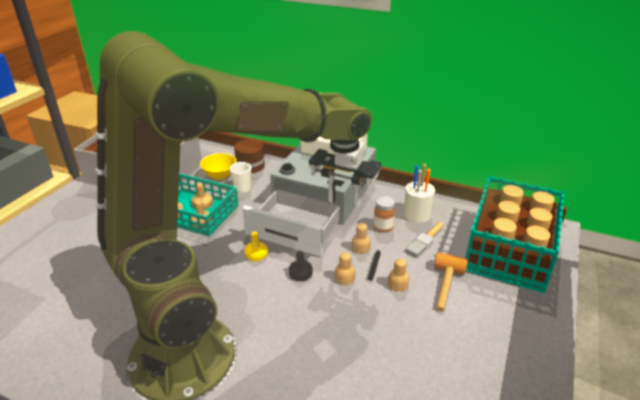

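Run:
```python
from h import *
i=np.load('w8.npy',allow_pickle=True).item()
for n,b in [('d0',(289,256)),('d1',(277,111)),('d2',(122,153))]: print(n,onz(i,*b,.088).round(4))
```

```text
d0 [ 0.5417 -0.2493  0.088 ]
d1 [ 0.4022 -0.2547  0.088 ]
d2 [ 0.4375 -0.3943  0.088 ]
```

>>> apply_moves --targets '[{"dx":-1.5,"dy":0,"dz":-3,"spin":0,"hand":6},{"dx":-1.4,"dy":1,"dz":-2.8,"spin":0,"hand":6},{"dx":0,"dy":2.2,"dz":0,"spin":0,"hand":6},{"dx":0,"dy":2.2,"dz":0,"spin":0,"hand":6},{"dx":0,"dy":1,"dz":0,"spin":0,"hand":6},{"dx":0,"dy":0,"dz":0,"spin":0,"hand":6}]'

```text
t: 23.65
ee_pos: [0.5402, -0.241, 0.1373]
eef_rot: [-1.245, -1.253, 1.189]
ft_force: [-0.6, 0.2, 0.8]
gripper_width: 0.0602
```

```bash
python3 st.py;  python3 - <<'E'
from h import *
im,i=snap('wrist','w9.png')
E
```

```text
23.65 [ 0.5402 -0.241   0.1373] 0.06017705779973341 [-0.6  0.2  0.8]
[[-0.007  0.053 -0.999]
 [ 1.     0.    -0.007]
 [-0.    -0.999 -0.053]]
```

View pics/w9.png

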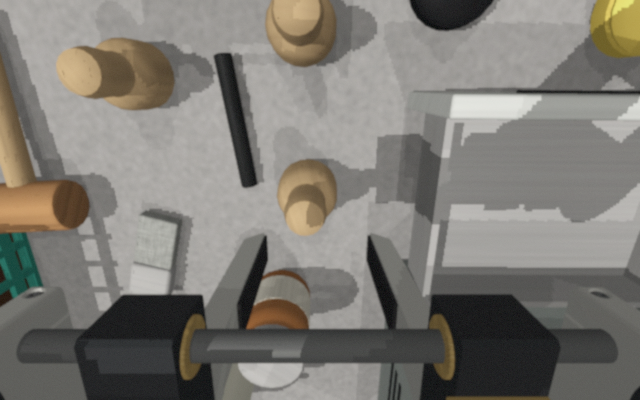

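Run:
```python
from h import *
i=viewer.camera_info('wrist'); print(onz(i,305,216,.088))
```

```text
[ 0.54047689 -0.25021353  0.088     ]
```

>>> apply_moves --targets '[{"dx":-0.9,"dy":2,"dz":0.5,"spin":0,"hand":6},{"dx":0,"dy":2,"dz":0,"spin":0,"hand":6},{"dx":0,"dy":2,"dz":0,"spin":0,"hand":6},{"dx":0,"dy":1.7,"dz":0,"spin":0,"hand":6},{"dx":0,"dy":0.5,"dz":0,"spin":0,"hand":6},{"dx":0,"dy":0,"dz":0,"spin":0,"hand":6}]'

```text
t: 24.45
ee_pos: [0.5426, -0.251, 0.0595]
eef_rot: [-1.254, -1.258, 1.189]
ft_force: [-0.4, 1.1, 0.7]
gripper_width: 0.06
```

>>> apply_moves --targets '[{"dx":0,"dy":1,"dz":0.3,"spin":0,"hand":6},{"dx":0,"dy":0.2,"dz":0,"spin":0,"hand":6},{"dx":0,"dy":0,"dz":0,"spin":0,"hand":2.5},{"dx":0,"dy":0,"dz":0,"spin":0,"hand":2.5},{"dx":0,"dy":0,"dz":0,"spin":0,"hand":2.5},{"dx":0,"dy":0,"dz":0,"spin":0,"hand":2.5},{"dx":0,"dy":0,"dz":0,"spin":0,"hand":2.5}]'

```text
t: 25.32
ee_pos: [0.5408, -0.2515, 0.0482]
eef_rot: [-1.257, -1.259, 1.189]
ft_force: [-0.5, -0.5, -1.0]
gripper_width: 0.0321
```

```bash
python3 st.py
```

```text
25.325 [ 0.5408 -0.2515  0.0482] 0.032102408623181394 [-0.5 -0.5 -1. ]
[[-0.008  0.064 -0.998]
 [ 1.    -0.006 -0.008]
 [-0.006 -0.998 -0.064]]
```

>>> apply_moves --targets '[{"dx":0,"dy":-2.5,"dz":0,"spin":0,"hand":2.5},{"dx":0,"dy":-3,"dz":0,"spin":0,"hand":2.5},{"dx":0,"dy":-3,"dz":0,"spin":0,"hand":2.5},{"dx":0,"dy":-3,"dz":0,"spin":0.008,"hand":2.5},{"dx":3,"dy":0,"dz":0,"spin":0,"hand":2.5},{"dx":4,"dy":0,"dz":0,"spin":0,"hand":2.5},{"dx":4,"dy":0,"dz":0,"spin":0,"hand":2.5},{"dx":3,"dy":0,"dz":0,"spin":0,"hand":2.5},{"dx":1,"dy":0,"dz":0,"spin":0,"hand":2.5},{"dx":0,"dy":0,"dz":0,"spin":0,"hand":2.5}]'

```text
t: 26.58
ee_pos: [0.5325, -0.0971, 0.1653]
eef_rot: [-1.259, -1.252, 1.182]
ft_force: [0.4, -0.5, -0.9]
gripper_width: 0.0326
```

```bash
python3 st.py;  python3 - <<'E'
from h import *
im,i=snap('wrist','w10.png')
E
```

```text
26.575 [ 0.5325 -0.0971  0.1653] 0.03258085234674818 [ 0.4 -0.5 -0.9]
[[ 0.001  0.062 -0.998]
 [ 1.    -0.005  0.001]
 [-0.005 -0.998 -0.062]]
```

View pics/w10.png

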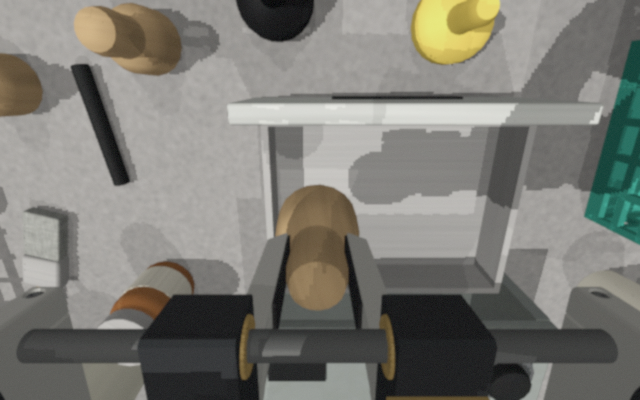

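Run:
```python
from h import *
i=viewer.camera_info('wrist')
for p in [(264,127),(271,126),(536,125),(528,126),(497,285)]: print(onz(i,*p,.065).round(4))
for p in [(415,123)]: print(onz(i,*p,.108).round(4))
print(onz(i,495,262,.065).round(4))
```

```text
[ 0.4737 -0.1421  0.065 ]
[ 0.4728 -0.1362  0.065 ]
[0.4725 0.0841 0.065 ]
[0.4733 0.0777 0.065 ]
[0.6289 0.0812 0.065 ]
[ 0.4657 -0.029   0.108 ]
[0.6027 0.0743 0.065 ]
```

>>> apply_moves --targets '[{"dx":0,"dy":2,"dz":-0.4,"spin":0,"hand":2.5},{"dx":0,"dy":2,"dz":-0.2,"spin":0,"hand":2.5},{"dx":0,"dy":2,"dz":0,"spin":0,"hand":2.5},{"dx":0,"dy":1.5,"dz":0,"spin":0,"hand":2.5},{"dx":0,"dy":1,"dz":0,"spin":0,"hand":2.5},{"dx":0,"dy":0,"dz":0,"spin":0,"hand":2.5}]'

```text
t: 27.38
ee_pos: [0.5446, -0.1037, 0.0783]
eef_rot: [-1.264, -1.247, 1.178]
ft_force: [0.0, 0.6, -0.5]
gripper_width: 0.0324
```

>>> apply_moves --targets '[{"dx":0.5,"dy":0.5,"dz":0,"spin":0,"hand":2.5},{"dx":0,"dy":0.3,"dz":0,"spin":0,"hand":2.5},{"dx":0,"dy":0.1,"dz":0,"spin":0,"hand":2.5}]'

```text
t: 27.75
ee_pos: [0.546, -0.0985, 0.0701]
eef_rot: [-1.266, -1.249, 1.177]
ft_force: [0.3, -0.2, -1.7]
gripper_width: 0.0324
```

>>> apply_moves --targets '[{"dx":0,"dy":0.15,"dz":0,"spin":0,"hand":2.5},{"dx":0,"dy":0.1,"dz":0,"spin":0,"hand":2.5}]'

```text
t: 28.0
ee_pos: [0.5465, -0.0986, 0.0681]
eef_rot: [-1.267, -1.25, 1.177]
ft_force: [-1.4, 0.9, 7.3]
gripper_width: 0.0325
```

>>> apply_moves --targets '[{"dx":0,"dy":0,"dz":0,"spin":0,"hand":4.5},{"dx":0,"dy":0,"dz":0,"spin":0,"hand":4.5},{"dx":0,"dy":-2,"dz":0,"spin":0,"hand":4.5},{"dx":0,"dy":-3,"dz":0,"spin":0,"hand":4.5},{"dx":0,"dy":-4,"dz":0,"spin":0,"hand":5},{"dx":0,"dy":-3,"dz":2,"spin":0,"hand":6},{"dx":-3,"dy":0,"dz":4,"spin":0,"hand":6},{"dx":-4,"dy":0,"dz":4,"spin":0,"hand":6},{"dx":-4,"dy":0,"dz":3,"spin":0,"hand":6},{"dx":-2,"dy":0,"dz":1,"spin":0,"hand":6},{"dx":0,"dy":0,"dz":0,"spin":0,"hand":6}]'

```text
t: 29.38
ee_pos: [0.3936, -0.23, 0.1839]
eef_rot: [-1.269, -1.251, 1.178]
ft_force: [-0.5, 0.3, 0.2]
gripper_width: 0.06
```

```bash
python3 st.py;  python3 - <<'E'
from h import *
im,i=snap('wrist','w11.png')
im,i=snap('top','t11.png')
E
```

```text
29.375 [ 0.3936 -0.23    0.1839] 0.05995571348042397 [-0.5  0.3  0.2]
[[ 0.006  0.069 -0.998]
 [ 1.    -0.009  0.006]
 [-0.009 -0.998 -0.069]]
```

View pics/w11.png

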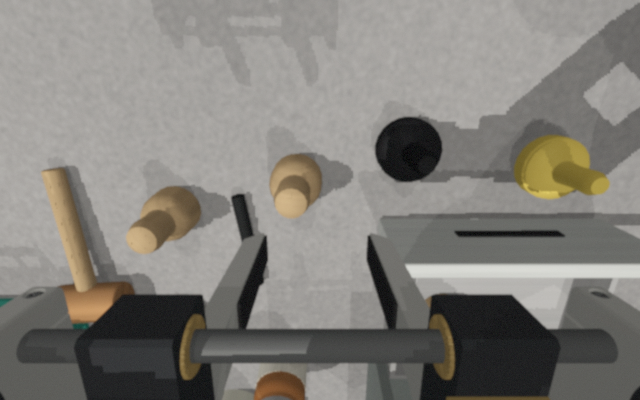

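View pics/t11.png

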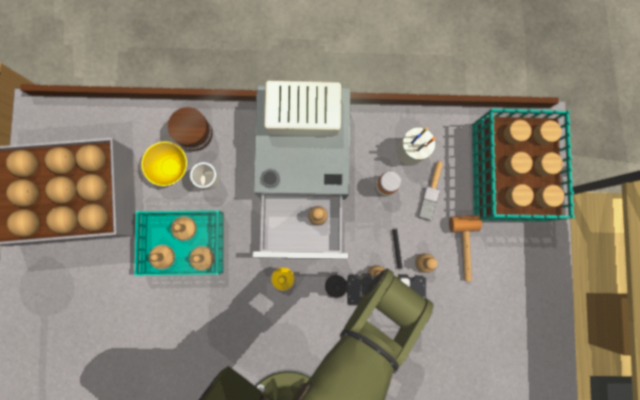

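Run:
```python
from h import *
i=viewer.camera_info('wrist')
for p in [(291,203),(143,239)]: print(onz(i,*p,.088).round(4))
```

```text
[ 0.4022 -0.2528  0.088 ]
[ 0.4379 -0.3925  0.088 ]
```

>>> apply_moves --targets '[{"dx":-2.3,"dy":1,"dz":0,"spin":0,"hand":6},{"dx":0,"dy":2,"dz":0,"spin":0,"hand":6},{"dx":0,"dy":2,"dz":0,"spin":0,"hand":6},{"dx":0,"dy":1,"dz":0,"spin":0,"hand":6},{"dx":0,"dy":0,"dz":0,"spin":0,"hand":6}]'

```text
t: 30.1
ee_pos: [0.4018, -0.2489, 0.1229]
eef_rot: [-1.266, -1.258, 1.183]
ft_force: [1.0, 0.7, -0.4]
gripper_width: 0.0601
```

```bash
python3 st.py;  python3 - <<'E'
from h import *
im,i=snap('wrist','w12.png')
E
```

```text
30.1 [ 0.4018 -0.2489  0.1229] 0.060069050092624435 [ 1.   0.7 -0.4]
[[-0.002  0.07  -0.998]
 [ 1.    -0.008 -0.003]
 [-0.009 -0.998 -0.07 ]]
```

View pics/w12.png

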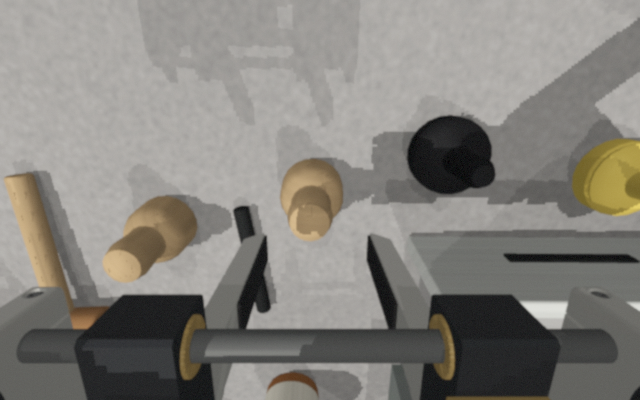

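>>> apply_moves --targets '[{"dx":-0.45,"dy":2,"dz":0.3,"spin":0,"hand":6},{"dx":0,"dy":2,"dz":0.1,"spin":0,"hand":6},{"dx":0,"dy":2,"dz":0.1,"spin":0,"hand":6},{"dx":0,"dy":1,"dz":0,"spin":0,"hand":6},{"dx":0,"dy":0.3,"dz":0,"spin":0,"hand":6},{"dx":0,"dy":0,"dz":0,"spin":0,"hand":6}]'

```text
t: 30.9
ee_pos: [0.4052, -0.2554, 0.0532]
eef_rot: [-1.274, -1.262, 1.185]
ft_force: [0.4, 0.3, -0.1]
gripper_width: 0.06
```

>>> apply_moves --targets '[{"dx":0.1,"dy":0.5,"dz":0.3,"spin":0,"hand":6},{"dx":0,"dy":0,"dz":0,"spin":0,"hand":2.5},{"dx":0,"dy":0,"dz":0,"spin":0,"hand":2.5},{"dx":0,"dy":0,"dz":0,"spin":0,"hand":2.5},{"dx":0,"dy":0,"dz":0,"spin":0,"hand":2.5},{"dx":0,"dy":0,"dz":0,"spin":0,"hand":2.5}]'

```text
t: 31.65
ee_pos: [0.4029, -0.2547, 0.049]
eef_rot: [-1.276, -1.263, 1.185]
ft_force: [0.1, 0.3, -0.2]
gripper_width: 0.0325
```

```bash
python3 st.py
```

```text
31.65 [ 0.4029 -0.2547  0.049 ] 0.03249022285512959 [ 0.1  0.3 -0.2]
[[-0.003  0.078 -0.997]
 [ 1.    -0.015 -0.004]
 [-0.015 -0.997 -0.078]]
```

>>> apply_moves --targets '[{"dx":0,"dy":-2.5,"dz":0,"spin":0,"hand":2.5},{"dx":0,"dy":-4,"dz":0,"spin":0,"hand":2.5},{"dx":0,"dy":-4,"dz":0,"spin":0,"hand":2.5},{"dx":0,"dy":-4,"dz":0,"spin":0.004,"hand":2.5},{"dx":3,"dy":-1,"dz":-1,"spin":0,"hand":2.5},{"dx":5,"dy":0,"dz":-2,"spin":0,"hand":2.5},{"dx":5,"dy":0,"dz":-2.5,"spin":0,"hand":2.5},{"dx":5,"dy":0,"dz":-2.5,"spin":0,"hand":2.5},{"dx":5,"dy":0,"dz":-2.5,"spin":0,"hand":2.5},{"dx":4,"dy":0,"dz":-2.5,"spin":0,"hand":2.5},{"dx":2,"dy":0,"dz":-1,"spin":0,"hand":2.5},{"dx":0,"dy":0,"dz":0,"spin":0,"hand":2.5}]'

```text
t: 33.15
ee_pos: [0.5335, 0.0464, 0.2141]
eef_rot: [-1.279, -1.257, 1.182]
ft_force: [-1.2, -0.1, -2.7]
gripper_width: 0.0325
```

```bash
python3 st.py;  python3 - <<'E'
from h import *
im,i=snap('wrist','w13.png')
im,i=snap('side','s13.png')
E
```

```text
33.15 [0.5335 0.0464 0.2141] 0.03252980632913399 [-1.2 -0.1 -2.7]
[[ 0.003  0.077 -0.997]
 [ 1.    -0.016  0.002]
 [-0.015 -0.997 -0.077]]
```

View pics/w13.png

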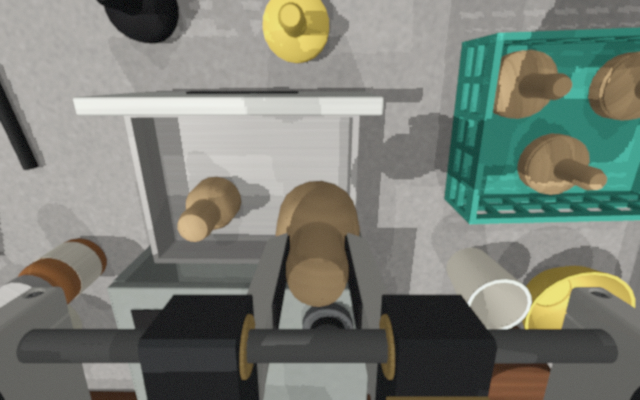

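View pics/s13.png

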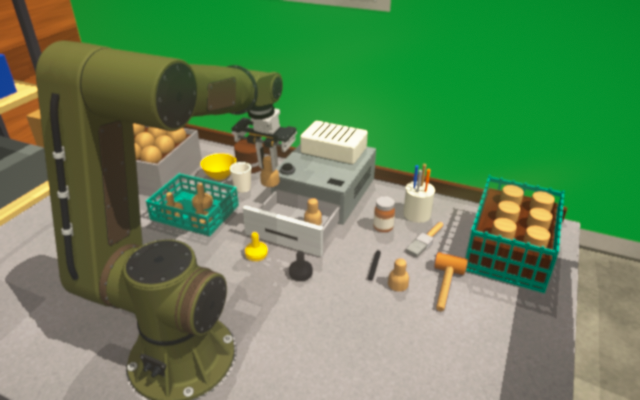

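>>> apply_moves --targets '[{"dx":-0.3,"dy":2,"dz":0,"spin":0,"hand":2.5},{"dx":0,"dy":2.2,"dz":0,"spin":0,"hand":2.5},{"dx":0,"dy":2.2,"dz":0,"spin":0,"hand":2.5},{"dx":0,"dy":2.2,"dz":0,"spin":0,"hand":2.5},{"dx":0,"dy":2,"dz":0,"spin":0,"hand":2.5},{"dx":0,"dy":1.5,"dz":0,"spin":0,"hand":2.5},{"dx":0,"dy":0.8,"dz":0,"spin":0,"hand":2.5},{"dx":0,"dy":0,"dz":0,"spin":0,"hand":2.5}]'

```text
t: 34.25
ee_pos: [0.5417, 0.0317, 0.0836]
eef_rot: [-1.287, -1.25, 1.173]
ft_force: [0.6, -0.4, -1.5]
gripper_width: 0.0326
```

```bash
python3 st.py
```

```text
34.25 [0.5417 0.0317 0.0836] 0.032565057958197655 [ 0.6 -0.4 -1.5]
[[ 0.014  0.08  -0.997]
 [ 1.    -0.018  0.012]
 [-0.017 -0.997 -0.08 ]]
```

>>> apply_moves --targets '[{"dx":0.7,"dy":0.6,"dz":0,"spin":0,"hand":2.5},{"dx":0,"dy":0.5,"dz":0,"spin":0,"hand":2.5},{"dx":0,"dy":0.1,"dz":0,"spin":0,"hand":2.5}]'

```text
t: 34.62
ee_pos: [0.5434, 0.0391, 0.072]
eef_rot: [-1.288, -1.252, 1.172]
ft_force: [-0.7, 0.4, -1.1]
gripper_width: 0.0329
```

>>> apply_moves --targets '[{"dx":0,"dy":0.15,"dz":0,"spin":0,"hand":2.5},{"dx":0,"dy":0.1,"dz":0,"spin":0,"hand":2.5}]'

```text
t: 34.88
ee_pos: [0.5438, 0.0391, 0.0695]
eef_rot: [-1.288, -1.252, 1.172]
ft_force: [-1.6, 0.4, -1.7]
gripper_width: 0.0324
```

>>> apply_moves --targets '[{"dx":0,"dy":0.12,"dz":0,"spin":0,"hand":2.5}]'

```text
t: 35.0
ee_pos: [0.5443, 0.039, 0.0689]
eef_rot: [-1.289, -1.253, 1.172]
ft_force: [-3.1, -1.0, 11.0]
gripper_width: 0.0326
```

Contact. Release, retreat and go to the last doll (0.438,-0.393).

>>> apply_moves --targets '[{"dx":0,"dy":0,"dz":0,"spin":0,"hand":4.5},{"dx":0,"dy":0,"dz":0,"spin":0,"hand":4.5},{"dx":0,"dy":-2,"dz":0,"spin":0,"hand":4.5},{"dx":0,"dy":-4,"dz":0,"spin":-0.01,"hand":4.5},{"dx":0,"dy":-4,"dz":0,"spin":0,"hand":4.5},{"dx":-3,"dy":-3,"dz":0,"spin":0,"hand":6},{"dx":-5,"dy":0,"dz":1,"spin":0,"hand":6},{"dx":-5,"dy":0,"dz":1,"spin":0,"hand":6},{"dx":-5,"dy":0,"dz":1,"spin":0,"hand":6},{"dx":-5,"dy":0,"dz":1,"spin":0,"hand":6},{"dx":-5,"dy":0,"dz":1,"spin":0,"hand":6},{"dx":-5,"dy":0,"dz":1,"spin":0,"hand":6}]'

```text
t: 36.5
ee_pos: [0.4711, -0.2959, 0.2045]
eef_rot: [-1.284, -1.266, 1.184]
ft_force: [0.5, -0.4, 0.1]
gripper_width: 0.0601
```

>>> apply_moves --targets '[{"dx":-4,"dy":0,"dz":1,"spin":0,"hand":6},{"dx":-2,"dy":0,"dz":1,"spin":0,"hand":6},{"dx":0,"dy":0,"dz":0,"spin":0,"hand":6}]'

```text
t: 36.88
ee_pos: [0.4491, -0.3607, 0.2032]
eef_rot: [-1.286, -1.262, 1.181]
ft_force: [0.7, -0.2, 0.2]
gripper_width: 0.0599
```

```bash
python3 st.py;  python3 - <<'E'
from h import *
im,i=snap('wrist','w14.png')
im,i=snap('top','t14.png')
im,i=snap('side','s14.png')
E
```

```text
36.875 [ 0.4491 -0.3607  0.2032] 0.05993657382861298 [ 0.7 -0.2  0.2]
[[ 0.002  0.085 -0.996]
 [ 1.    -0.018  0.   ]
 [-0.018 -0.996 -0.085]]
```

View pics/w14.png

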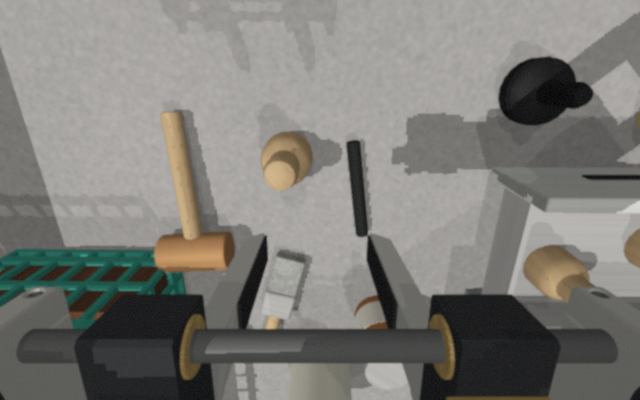

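View pics/t14.png

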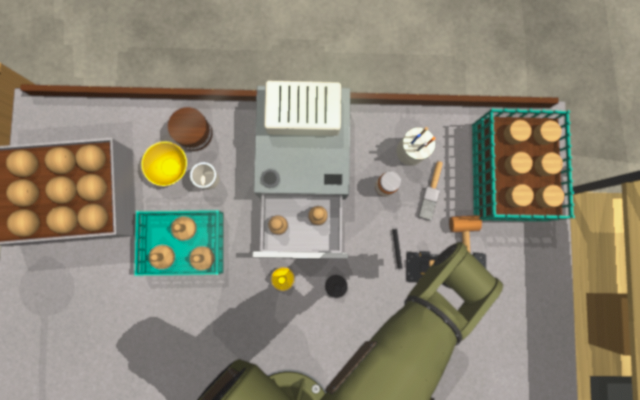

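View pics/s14.png

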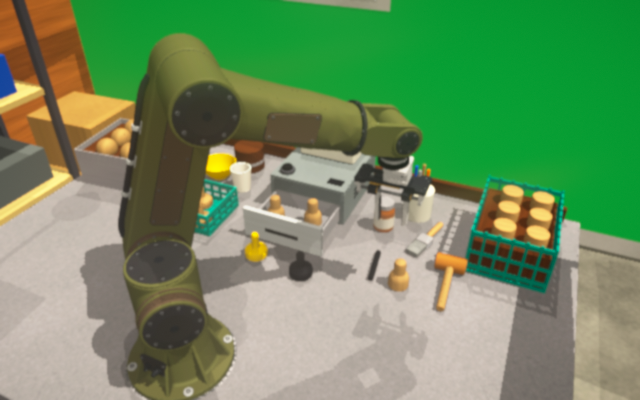

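Run:
```python
from h import *
i=viewer.camera_info('wrist');T=viewer.camera_info('top')
print(onz(i,281,174,.088).round(4))
print(onz(T,277,224,.108).round(4),onz(T,318,213,.108).round(4))
im=cv2.imread('pics/t14.png');cv2.imwrite('pics/t14c.png',cv2.resize(im[180:270,240:360],None,fx=6,fy=6,interpolation=cv2.INTER_CUBIC))
im=cv2.imread('pics/s14.png');cv2.imwrite('pics/s14c.png',cv2.resize(im[170:260,230:350],None,fx=6,fy=6,interpolation=cv2.INTER_CUBIC))
```

```text
[ 0.4389 -0.3945  0.088 ]
[0.5416 0.0362 0.108 ] [ 0.5738 -0.0761  0.108 ]
```

View pics/t14c.png

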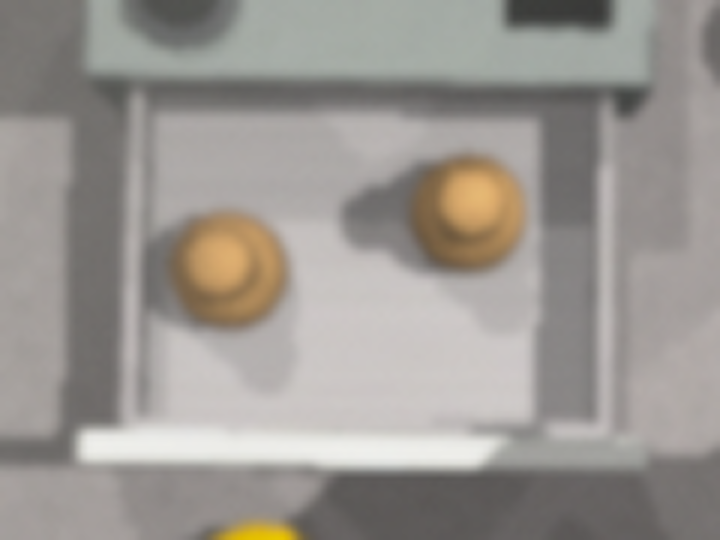

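View pics/s14c.png

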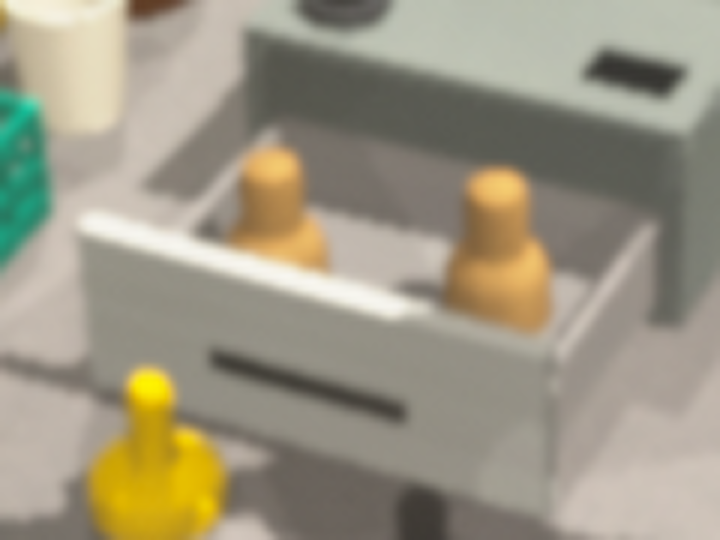

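>>> apply_moves --targets '[{"dx":-1.8,"dy":1,"dz":1.2,"spin":0,"hand":6},{"dx":-1.1,"dy":2,"dz":1,"spin":0,"hand":6},{"dx":0,"dy":2,"dz":0,"spin":0,"hand":6},{"dx":0,"dy":2,"dz":0,"spin":0,"hand":6},{"dx":0,"dy":1,"dz":0,"spin":0,"hand":6},{"dx":0,"dy":0,"dz":0,"spin":0,"hand":6}]'

```text
t: 37.78
ee_pos: [0.4386, -0.3853, 0.122]
eef_rot: [-1.284, -1.271, 1.188]
ft_force: [0.0, 0.1, 1.2]
gripper_width: 0.0599
```

```bash
python3 st.py;  python3 - <<'E'
from h import *
im,i=snap('wrist','w15.png')
E
```

```text
37.775 [ 0.4386 -0.3853  0.122 ] 0.05992581681200704 [0.  0.1 1.2]
[[-0.009  0.088 -0.996]
 [ 1.    -0.019 -0.01 ]
 [-0.02  -0.996 -0.088]]
```

View pics/w15.png

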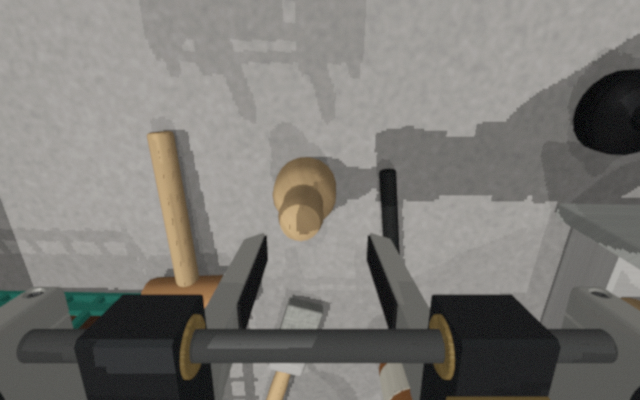

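>>> apply_moves --targets '[{"dx":-0.8,"dy":2,"dz":0.35,"spin":0,"hand":6},{"dx":0,"dy":2,"dz":0.2,"spin":0,"hand":6},{"dx":0,"dy":2,"dz":0.2,"spin":0,"hand":6},{"dx":0,"dy":0.8,"dz":0,"spin":0,"hand":6},{"dx":0,"dy":0.3,"dz":0,"spin":0,"hand":6},{"dx":0,"dy":0,"dz":0,"spin":0,"hand":6}]'

```text
t: 38.58
ee_pos: [0.4377, -0.3974, 0.0484]
eef_rot: [-1.288, -1.272, 1.189]
ft_force: [-0.2, -0.5, 0.3]
gripper_width: 0.0597
```

>>> apply_moves --targets '[{"dx":0.3,"dy":0,"dz":0,"spin":0.008,"hand":6},{"dx":0,"dy":0,"dz":0,"spin":0,"hand":2.5},{"dx":0,"dy":0,"dz":0,"spin":0,"hand":2.5},{"dx":0,"dy":0,"dz":0,"spin":0,"hand":2.5},{"dx":0,"dy":0,"dz":0,"spin":0,"hand":2.5},{"dx":0,"dy":0,"dz":0,"spin":0,"hand":2.5}]'

```text
t: 39.33
ee_pos: [0.4382, -0.3948, 0.0499]
eef_rot: [-1.295, -1.266, 1.183]
ft_force: [-0.0, -0.5, -0.1]
gripper_width: 0.0326
```

```bash
python3 st.py
```

```text
39.325 [ 0.4382 -0.3948  0.0499] 0.0326479408095075 [-0.  -0.5 -0.1]
[[ 0.     0.092 -0.996]
 [ 1.    -0.024 -0.002]
 [-0.024 -0.995 -0.092]]
```

>>> apply_moves --targets '[{"dx":0,"dy":-2.5,"dz":0,"spin":0,"hand":2.5},{"dx":0,"dy":-4,"dz":0,"spin":0,"hand":2.5},{"dx":0,"dy":-4,"dz":0,"spin":0,"hand":2.5},{"dx":0,"dy":-4,"dz":0,"spin":0,"hand":2.5},{"dx":3,"dy":-1,"dz":-0.5,"spin":0,"hand":2.5},{"dx":5,"dy":0,"dz":-1,"spin":0,"hand":2.5},{"dx":5,"dy":0,"dz":-1,"spin":0,"hand":2.5},{"dx":5,"dy":0,"dz":-1,"spin":0,"hand":2.5},{"dx":5,"dy":0,"dz":-1,"spin":0,"hand":2.5},{"dx":5,"dy":0,"dz":-1,"spin":0,"hand":2.5},{"dx":4,"dy":0,"dz":-1,"spin":0,"hand":2.5},{"dx":2,"dy":0,"dz":-0.5,"spin":0,"hand":2.5}]'

```text
t: 40.83
ee_pos: [0.4934, -0.0407, 0.2067]
eef_rot: [-1.292, -1.264, 1.179]
ft_force: [-0.4, -0.3, -1.0]
gripper_width: 0.0326
```

>>> apply_moves --targets '[{"dx":0,"dy":0,"dz":0,"spin":0,"hand":2.5}]'

```text
t: 40.95
ee_pos: [0.4935, -0.0396, 0.2066]
eef_rot: [-1.291, -1.265, 1.181]
ft_force: [-0.2, -0.1, -1.3]
gripper_width: 0.0327
```

```bash
python3 st.py;  python3 - <<'E'
from h import *
im,i=snap('wrist','w16.png')
E
```

```text
40.95 [ 0.4935 -0.0396  0.2066] 0.03269615729136728 [-0.2 -0.1 -1.3]
[[ 0.001  0.09  -0.996]
 [ 1.    -0.021 -0.001]
 [-0.021 -0.996 -0.09 ]]
```

View pics/w16.png

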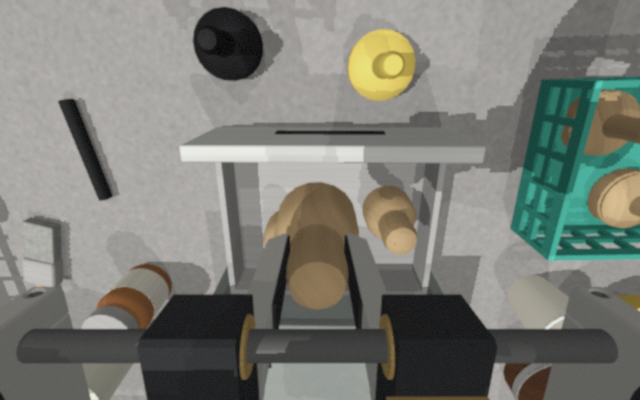

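>>> apply_moves --targets '[{"dx":0.5,"dy":0,"dz":-0.9,"spin":0,"hand":2.5},{"dx":0.2,"dy":2,"dz":0,"spin":0,"hand":2.5},{"dx":0.1,"dy":2,"dz":0,"spin":0,"hand":2.5},{"dx":0.1,"dy":2,"dz":0,"spin":0,"hand":2.5},{"dx":0,"dy":2,"dz":0.1,"spin":0,"hand":2.5},{"dx":0,"dy":2,"dz":0.1,"spin":0,"hand":2.5},{"dx":0,"dy":1.5,"dz":0.1,"spin":0,"hand":2.5},{"dx":0,"dy":0,"dz":0,"spin":0,"hand":2.5}]'

```text
t: 42.0
ee_pos: [0.513, -0.0387, 0.0892]
eef_rot: [-1.297, -1.259, 1.174]
ft_force: [-0.5, 0.5, -0.4]
gripper_width: 0.0327
```

```bash
python3 st.py
```

```text
42.0 [ 0.513  -0.0387  0.0892] 0.032655187871068254 [-0.5  0.5 -0.4]
[[ 0.01   0.091 -0.996]
 [ 1.    -0.022  0.008]
 [-0.021 -0.996 -0.091]]
```

Foot is at TCP−0.050, so contact is expected near 0.070.

>>> apply_moves --targets '[{"dx":0.4,"dy":0.8,"dz":0.2,"spin":0,"hand":2.5},{"dx":0,"dy":0.6,"dz":0.1,"spin":0,"hand":2.5},{"dx":0,"dy":0.2,"dz":0,"spin":0,"hand":2.5},{"dx":0,"dy":0.1,"dz":0,"spin":0,"hand":2.5}]'

```text
t: 42.5
ee_pos: [0.5124, -0.035, 0.0724]
eef_rot: [-1.299, -1.26, 1.173]
ft_force: [-0.2, 0.0, -2.5]
gripper_width: 0.0326
```

>>> apply_moves --targets '[{"dx":0,"dy":0.15,"dz":0,"spin":0,"hand":2.5},{"dx":0,"dy":0.1,"dz":0,"spin":0,"hand":2.5}]'

```text
t: 42.75
ee_pos: [0.5129, -0.0351, 0.0701]
eef_rot: [-1.299, -1.261, 1.172]
ft_force: [0.2, -0.6, -0.5]
gripper_width: 0.0324
```

>>> apply_moves --targets '[{"dx":0,"dy":0.12,"dz":0,"spin":0,"hand":2.5}]'

```text
t: 42.88
ee_pos: [0.5136, -0.0352, 0.0696]
eef_rot: [-1.301, -1.262, 1.172]
ft_force: [-2.8, -0.0, 11.8]
gripper_width: 0.033
```

>>> apply_moves --targets '[{"dx":0,"dy":0,"dz":0,"spin":0,"hand":4.5},{"dx":0,"dy":0,"dz":0,"spin":0,"hand":4.5},{"dx":0,"dy":-1.5,"dz":0,"spin":0,"hand":4.5},{"dx":0,"dy":-3,"dz":-0.3,"spin":0,"hand":4.5},{"dx":0,"dy":-4,"dz":-0.3,"spin":0,"hand":4.5},{"dx":0,"dy":-4,"dz":0,"spin":0,"hand":4.5},{"dx":0,"dy":0,"dz":4,"spin":0,"hand":0},{"dx":0,"dy":0,"dz":4,"spin":0,"hand":0},{"dx":0,"dy":0,"dz":1.5,"spin":0,"hand":0},{"dx":0,"dy":0,"dz":0,"spin":0,"hand":0}]'

```text
t: 44.12
ee_pos: [0.4102, -0.0313, 0.1967]
eef_rot: [-1.307, -1.267, 1.169]
ft_force: [0.7, -0.6, -0.7]
gripper_width: 0.0083
```

```bash
python3 st.py;  python3 - <<'E'
from h import *
im,i=snap('wrist','w17.png')
im,i=snap('top','t17.png')
im2,i=snap('side','s17.png')
cv2.imwrite('pics/s17c.png',cv2.resize(im2[150:290,200:400],None,fx=4,fy=4,interpolation=cv2.INTER_CUBIC))
E
```

```text
44.125 [ 0.4102 -0.0313  0.1967] 0.008328427974036805 [ 0.7 -0.6 -0.7]
[[ 0.01   0.103 -0.995]
 [ 1.    -0.024  0.008]
 [-0.023 -0.994 -0.103]]
```

View pics/w17.png

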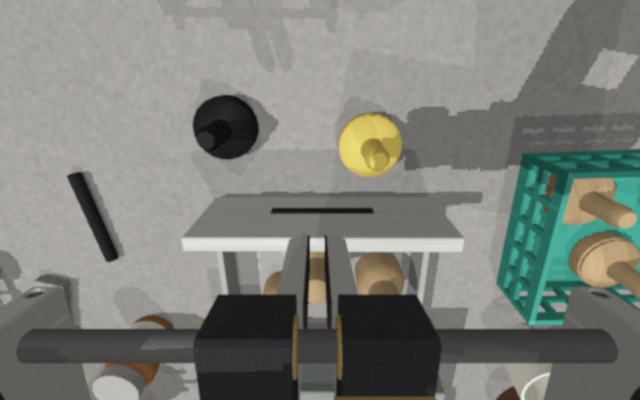

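View pics/s17c.png

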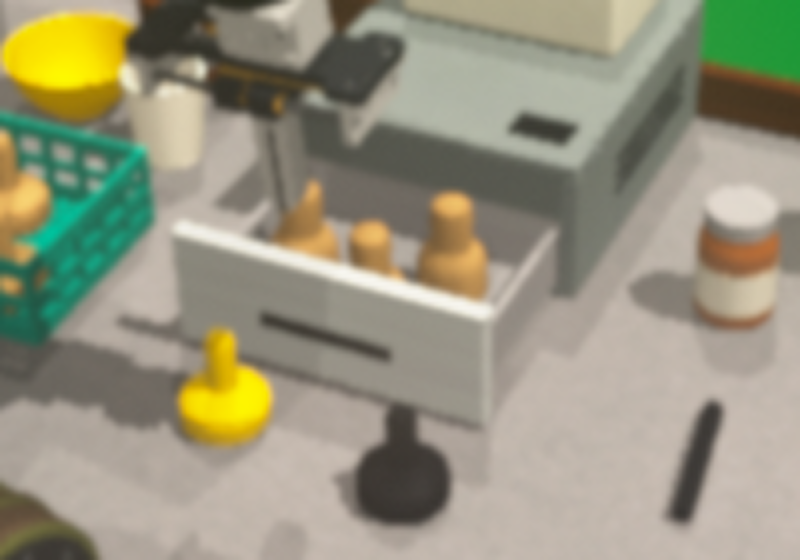

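View pics/t17.png

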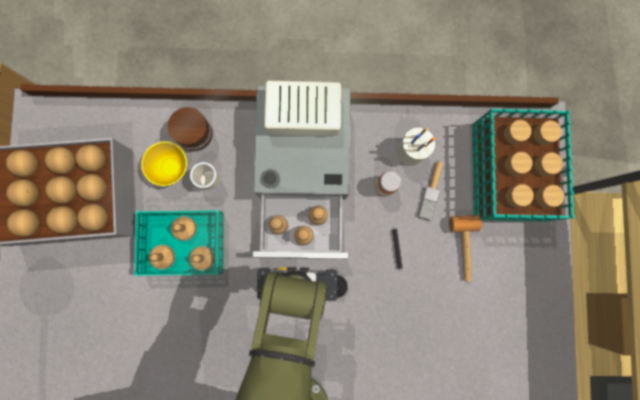

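>>> apply_moves --targets '[{"dx":0,"dy":2.5,"dz":0.1,"spin":0,"hand":0},{"dx":0,"dy":3,"dz":0.2,"spin":0,"hand":0},{"dx":0,"dy":3,"dz":0.2,"spin":0,"hand":0},{"dx":0,"dy":2,"dz":0.1,"spin":0,"hand":0},{"dx":0,"dy":0.5,"dz":0,"spin":0,"hand":0},{"dx":0,"dy":0,"dz":0,"spin":0,"hand":0}]'

```text
t: 45.02
ee_pos: [0.4202, -0.0341, 0.0835]
eef_rot: [-1.306, -1.267, 1.17]
ft_force: [0.4, 0.7, -0.7]
gripper_width: 0.0005
```

>>> apply_moves --targets '[{"dx":0,"dy":0.1,"dz":-1,"spin":0,"hand":0},{"dx":0,"dy":0.1,"dz":-1,"spin":0,"hand":0},{"dx":0,"dy":0.1,"dz":-0.7,"spin":0,"hand":0},{"dx":0,"dy":0.1,"dz":-0.7,"spin":0,"hand":0},{"dx":0,"dy":0.1,"dz":-0.7,"spin":0,"hand":0}]'

```text
t: 45.65
ee_pos: [0.4653, -0.0345, 0.0847]
eef_rot: [-1.307, -1.268, 1.169]
ft_force: [-3.4, 0.6, 2.4]
gripper_width: 0.0006
```

>>> apply_moves --targets '[{"dx":0,"dy":0.08,"dz":-0.8,"spin":0,"hand":0},{"dx":0,"dy":0.08,"dz":-0.8,"spin":0,"hand":0},{"dx":0,"dy":0.08,"dz":-0.8,"spin":0,"hand":0},{"dx":0,"dy":0.08,"dz":-0.8,"spin":0,"hand":0},{"dx":0,"dy":0.08,"dz":-0.8,"spin":0,"hand":0},{"dx":0,"dy":0.08,"dz":-0.8,"spin":0,"hand":0}]'

```text
t: 46.4
ee_pos: [0.5167, -0.0347, 0.0847]
eef_rot: [-1.306, -1.268, 1.169]
ft_force: [-2.4, 1.1, 0.9]
gripper_width: 0.0006
```

```bash
python3 st.py;  python3 - <<'E'
from h import *
im2,i=snap('side','s18.png')
cv2.imwrite('pics/s18c.png',cv2.resize(im2[150:290,200:400],None,fx=4,fy=4,interpolation=cv2.INTER_CUBIC))
E
```

```text
46.4 [ 0.5167 -0.0347  0.0847] 0.0006408689395330479 [-2.4  1.1  0.9]
[[ 0.01   0.104 -0.995]
 [ 1.    -0.023  0.007]
 [-0.022 -0.994 -0.104]]
```

View pics/s18c.png

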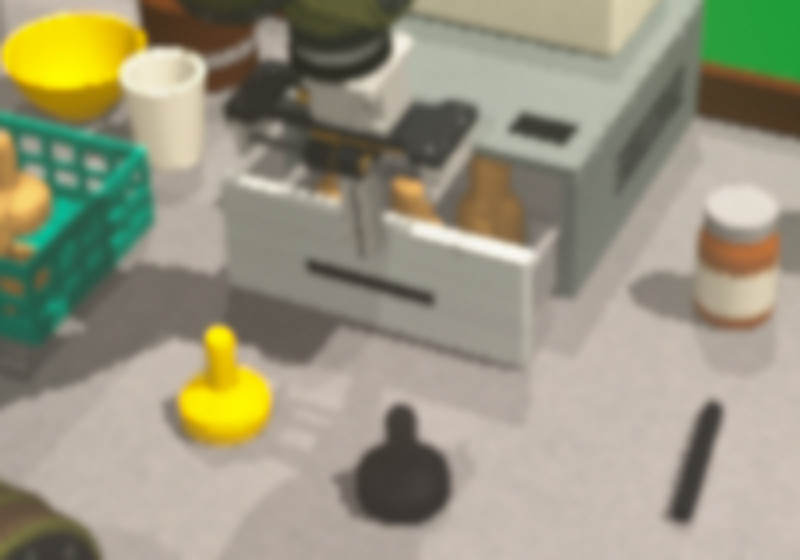

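Run:
```python
from h import *
im,i=snap('wrist','w18.png')
im2,i=snap('top','t18.png')
cv2.imwrite('pics/t18c.png',cv2.resize(im2[170:290,230:390],None,fx=5,fy=5,interpolation=cv2.INTER_CUBIC))
```

```text
(no output)
```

View pics/w18.png

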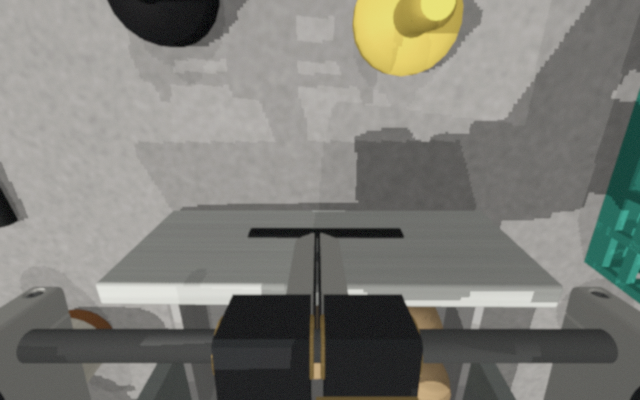

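View pics/t18c.png

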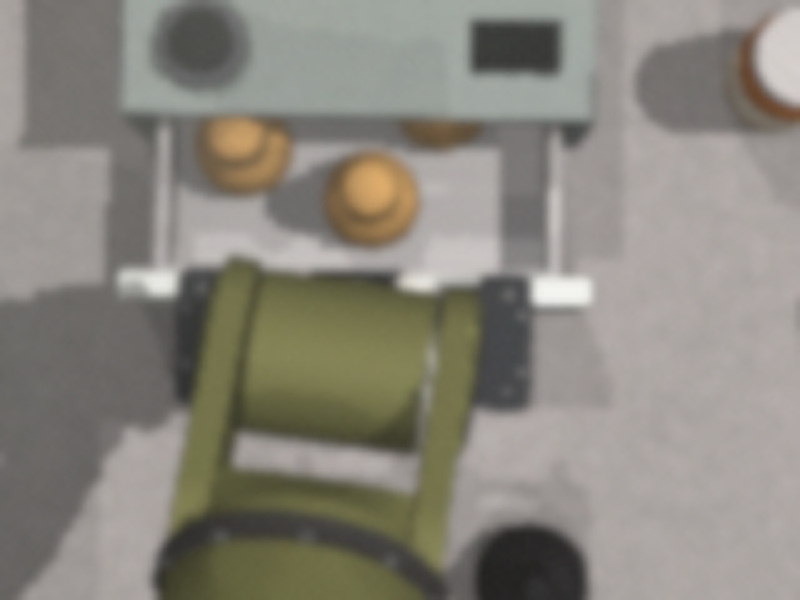

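>>> apply_moves --targets '[{"dx":0,"dy":0.08,"dz":-0.6,"spin":0,"hand":0},{"dx":0,"dy":0.08,"dz":-0.8,"spin":0,"hand":0},{"dx":0,"dy":0.08,"dz":-0.8,"spin":0,"hand":0},{"dx":0,"dy":0.08,"dz":-0.8,"spin":0,"hand":0},{"dx":0,"dy":0.08,"dz":-0.8,"spin":0,"hand":0},{"dx":0,"dy":0.08,"dz":-0.8,"spin":0,"hand":0},{"dx":0,"dy":0.08,"dz":-0.8,"spin":0,"hand":0},{"dx":0,"dy":0.05,"dz":-0.6,"spin":0,"hand":0}]'

```text
t: 47.55
ee_pos: [0.5803, -0.0353, 0.0845]
eef_rot: [-1.306, -1.268, 1.169]
ft_force: [-3.1, 2.1, -0.3]
gripper_width: 0.0003
```

>>> apply_moves --targets '[{"dx":0,"dy":0.05,"dz":-0.5,"spin":0,"hand":0},{"dx":0,"dy":0.05,"dz":-0.4,"spin":0,"hand":0},{"dx":0,"dy":0.03,"dz":-0.3,"spin":0,"hand":0},{"dx":0,"dy":0.03,"dz":-0.3,"spin":0,"hand":0}]'

```text
t: 48.05
ee_pos: [0.5965, -0.0354, 0.0844]
eef_rot: [-1.306, -1.268, 1.169]
ft_force: [-2.5, 1.0, 0.9]
gripper_width: 0.0003
```

>>> apply_moves --targets '[{"dx":0,"dy":0.02,"dz":-0.2,"spin":0,"hand":0},{"dx":0,"dy":0.02,"dz":-0.2,"spin":0,"hand":0}]'

```text
t: 48.3
ee_pos: [0.6008, -0.0354, 0.0844]
eef_rot: [-1.306, -1.267, 1.169]
ft_force: [-2.5, 1.4, 1.6]
gripper_width: 0.0006
```

>>> apply_moves --targets '[{"dx":0,"dy":0.02,"dz":-0.2,"spin":0,"hand":0},{"dx":0,"dy":0.02,"dz":-0.2,"spin":0,"hand":0}]'

```text
t: 48.55
ee_pos: [0.6033, -0.0354, 0.0843]
eef_rot: [-1.302, -1.264, 1.172]
ft_force: [-27.6, 1.8, 16.5]
gripper_width: -0.0001
```

>>> apply_moves --targets '[{"dx":0,"dy":0,"dz":1,"spin":0,"hand":0},{"dx":0,"dy":0,"dz":3,"spin":0,"hand":0},{"dx":0,"dy":-2,"dz":3,"spin":0,"hand":0},{"dx":0,"dy":-4,"dz":0,"spin":0,"hand":0},{"dx":0,"dy":-4,"dz":0,"spin":0,"hand":0},{"dx":0,"dy":-4,"dz":0,"spin":0,"hand":0},{"dx":0,"dy":0,"dz":0,"spin":0,"hand":0}]'

```text
t: 49.42
ee_pos: [0.5171, -0.0326, 0.2211]
eef_rot: [-1.308, -1.267, 1.17]
ft_force: [-0.5, -0.5, -0.6]
gripper_width: 0.0004
```

```bash
python3 st.py;  python3 - <<'E'
from h import *
im,i=snap('wrist','w19.png')
im2,i=snap('top','t19.png')
cv2.imwrite('pics/t19c.png',cv2.resize(im2[70:290,130:390],None,fx=3,fy=2.7,interpolation=cv2.INTER_CUBIC))
im2,i=snap('side','s19.png')
E
```

```text
49.425 [ 0.5171 -0.0326  0.2211] 0.0004109590128524843 [-0.5 -0.5 -0.6]
[[ 0.01   0.104 -0.995]
 [ 1.    -0.025  0.008]
 [-0.024 -0.994 -0.104]]
```

View pics/w19.png

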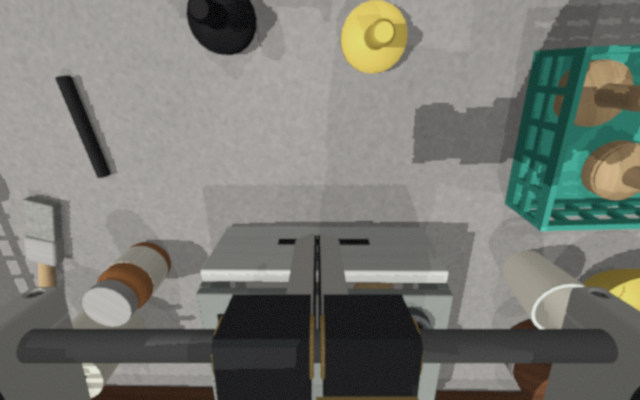

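View pics/t19c.png

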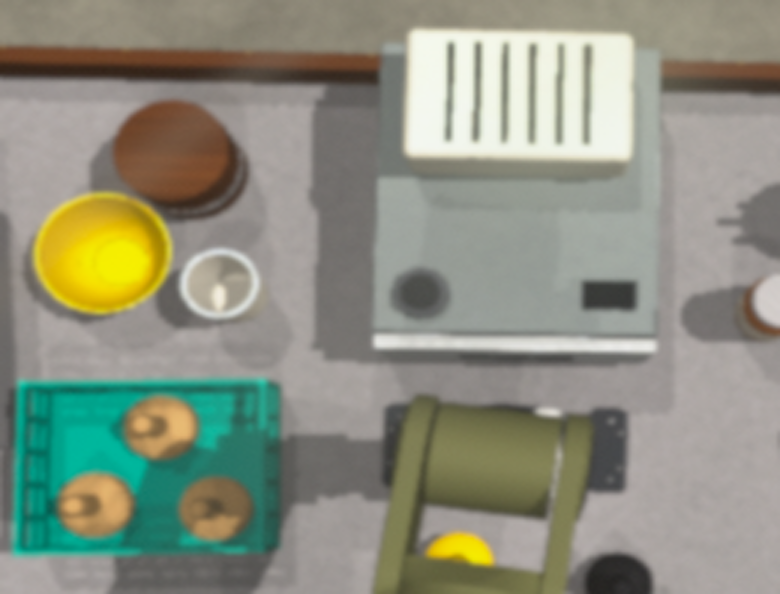

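View pics/s19.png

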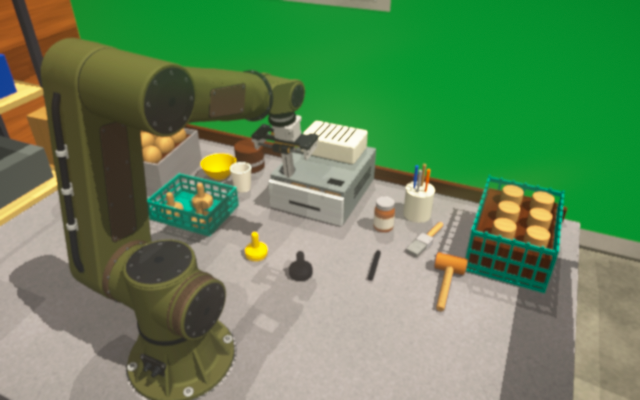

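Run:
```python
from h import *
T=viewer.camera_info('top')
t=cv2.imread('pics/t19.png')
for u in (262,300,340):
    print(t[184:206,u].mean(1).astype(int))
for v in (194,199.3,200.5): print(v,onz(T,300,v,.108).round(4))
print('btn',onz(T,130+420/3,70+293/2.7,.151), 'lid',onz(T,300,193.5,.128))
w=cv2.imread('pics/w19.png');cv2.imwrite('pics/w19c.png',cv2.resize(w[220:330,190:460],None,fx=2.9,fy=2.9))
t0=cv2.imread('pics/top0.png');cv2.imwrite('pics/t0b.png',cv2.resize(t0[160:190,250:290],None,fx=15,fy=15,interpolation=cv2.INTER_CUBIC))
```

```text
[120 137 151 158 160 160 158 152 144 161 195 214 220 219 193 142 105  98
  97 100 114 130]
[153 155 153 154 153 154 154 153 140 127 155 194 213 220 219 190 135  90
  73  77  89 108]
[ 99 133 154 162 164 163 164 161 158 141 130 163 207 226 231 220 172 123
 105 107 120 140]
194 [ 0.6258 -0.0255  0.108 ]
199.3 [ 0.6111 -0.0257  0.108 ]
200.5 [ 0.6077 -0.0258  0.108 ]
btn [0.66065407 0.05456811 0.151     ] lid [ 0.62462602 -0.02588444  0.128     ]
```

View pics/w19c.png

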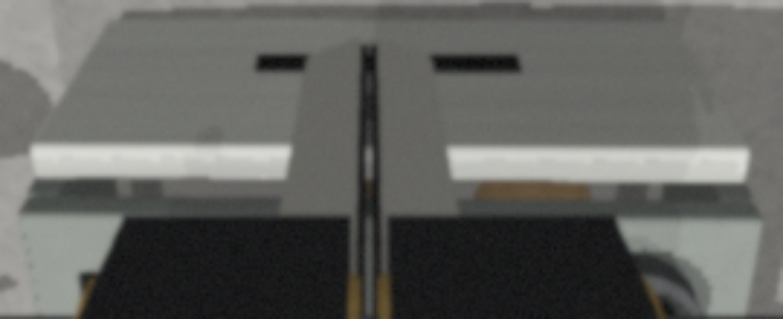

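View pics/t0b.png

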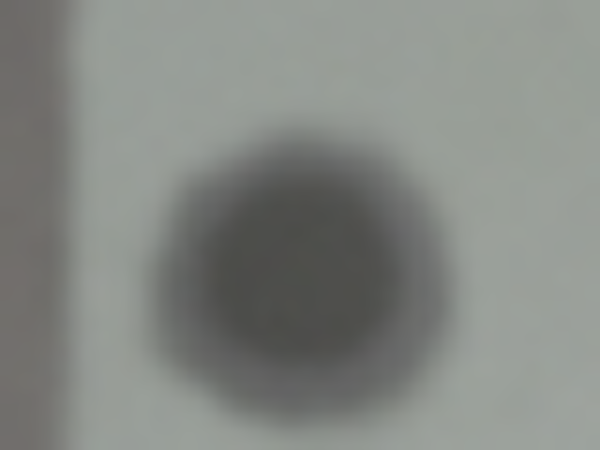

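>>> apply_moves --targets '[{"dx":2,"dy":0,"dz":-3,"spin":0,"hand":0},{"dx":3,"dy":0,"dz":-4,"spin":0,"hand":0},{"dx":2.5,"dy":0,"dz":-4,"spin":0,"hand":0},{"dx":1.2,"dy":0,"dz":-2.2,"spin":0,"hand":0},{"dx":0,"dy":1,"dz":0,"spin":0,"hand":0},{"dx":0,"dy":2,"dz":0,"spin":0,"hand":0},{"dx":0,"dy":1,"dz":0,"spin":0,"hand":0},{"dx":0,"dy":0,"dz":0,"spin":0,"hand":0}]'

```text
t: 50.58
ee_pos: [0.6521, 0.0535, 0.1738]
eef_rot: [-1.292, -1.249, 1.18]
ft_force: [0.7, 0.1, 0.0]
gripper_width: 0.0008
```

```bash
python3 st.py;  python3 - <<'E'
from h import *
im2,i=snap('side','s20.png')
cv2.imwrite('pics/s20c.png',cv2.resize(im2[120:230,240:400],None,fx=5,fy=5,interpolation=cv2.INTER_CUBIC))
E
```

```text
50.575 [0.6521 0.0535 0.1738] 0.0007809902049756687 [0.7 0.1 0. ]
[[ 0.012  0.081 -0.997]
 [ 1.    -0.025  0.01 ]
 [-0.024 -0.996 -0.081]]
```

View pics/s20c.png

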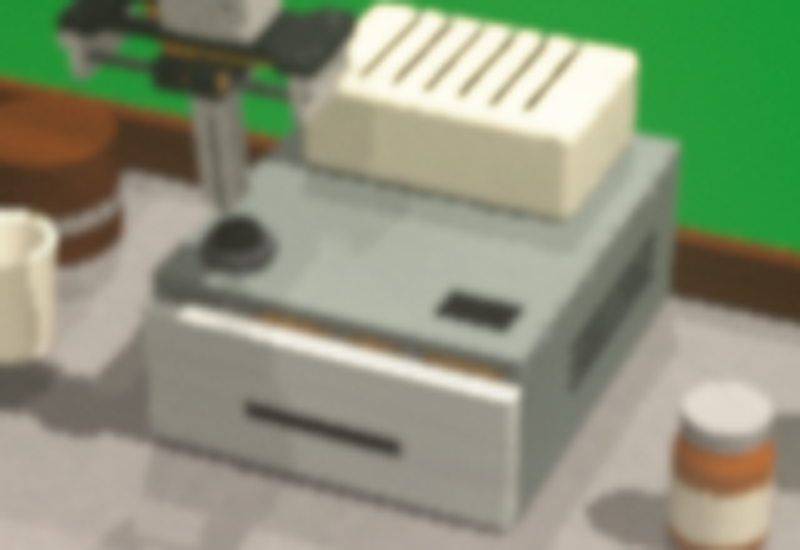

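Run:
```python
from h import *
S=viewer.camera_info('side');T=viewer.camera_info('top')
print(tri(T,(270,178),S,(287.6,166.8)), (proj(S,[.661,.055,.151])-[240,120])*5, (proj(S,read_state()['ee_pos'])-[240,120])*5)
```

```text
(array([0.66419727, 0.05453425, 0.14127077]), np.float64(0.002202042116302675)) [232.82163662 223.46027991] [227.10120296 199.23778312]
```

>>> apply_moves --targets '[{"dx":0.2,"dy":0.8,"dz":-0.75,"spin":0,"hand":0},{"dx":0,"dy":0.6,"dz":0,"spin":0,"hand":0},{"dx":0,"dy":0,"dz":0,"spin":0,"hand":0}]'

```text
t: 51.0
ee_pos: [0.6619, 0.0551, 0.1613]
eef_rot: [-1.294, -1.251, 1.178]
ft_force: [-0.3, 0.5, -0.3]
gripper_width: 0.0001
```

>>> apply_moves --targets '[{"dx":0,"dy":0.5,"dz":0,"spin":0,"hand":0},{"dx":0,"dy":0.4,"dz":0,"spin":0,"hand":0},{"dx":0,"dy":0.3,"dz":0,"spin":0,"hand":0}]'

```text
t: 51.38
ee_pos: [0.663, 0.0548, 0.1493]
eef_rot: [-1.295, -1.251, 1.178]
ft_force: [-2.5, 0.2, 2.9]
gripper_width: 0.0001
```

Contact; press on.

>>> apply_moves --targets '[{"dx":0,"dy":0.3,"dz":0,"spin":0,"hand":0},{"dx":0,"dy":0.3,"dz":0,"spin":0,"hand":0}]'

```text
t: 51.62
ee_pos: [0.6634, 0.0548, 0.1442]
eef_rot: [-1.295, -1.252, 1.178]
ft_force: [-11.8, 1.3, 24.3]
gripper_width: 0.0007
```

>>> apply_moves --targets '[{"dx":0,"dy":0.15,"dz":0,"spin":0,"hand":0}]'

```text
t: 51.75
ee_pos: [0.6635, 0.0548, 0.1443]
eef_rot: [-1.296, -1.252, 1.177]
ft_force: [-12.6, 0.6, 19.3]
gripper_width: 0.0003
```

Bottomed out. Now release and retreat.

>>> apply_moves --targets '[{"dx":0,"dy":-1,"dz":0,"spin":0,"hand":0},{"dx":0,"dy":-3,"dz":0,"spin":0,"hand":0},{"dx":0,"dy":-4,"dz":0,"spin":0,"hand":0},{"dx":0,"dy":-2,"dz":4,"spin":0,"hand":0},{"dx":0,"dy":0,"dz":5,"spin":0,"hand":0},{"dx":0,"dy":0,"dz":5,"spin":0,"hand":0},{"dx":0,"dy":0,"dz":5,"spin":0,"hand":0},{"dx":0,"dy":0,"dz":3,"spin":0,"hand":0},{"dx":0,"dy":0,"dz":0,"spin":0,"hand":0}]'

```text
t: 52.88
ee_pos: [0.4297, 0.0592, 0.227]
eef_rot: [-1.299, -1.256, 1.175]
ft_force: [1.5, 0.4, 0.9]
gripper_width: 0.0006
```

```bash
python3 st.py;  python3 - <<'E'
from h import *
im2,i=snap('side','s21.png')
cv2.imwrite('pics/s21c.png',cv2.resize(im2[120:230,240:400],None,fx=5,fy=5,interpolation=cv2.INTER_CUBIC))
im2,T=snap('top','t21.png')
for u in (262,300,340): print(im2[190:203,u].mean(1).astype(int))
im,i=snap('wrist','w21.png')
E
```

```text
52.875 [0.4297 0.0592 0.227 ] 0.0005975172280191255 [1.5 0.4 0.9]
[[ 0.012  0.091 -0.996]
 [ 1.    -0.025  0.01 ]
 [-0.024 -0.996 -0.091]]
[148 141 135 153 184 202 211 212 187 139 104  99  98]
[162 161 147 134 164 206 223 228 227 202 146  98  80]
[160 160 155 139 129 160 203 224 228 219 170 121 103]
```

View pics/s21c.png

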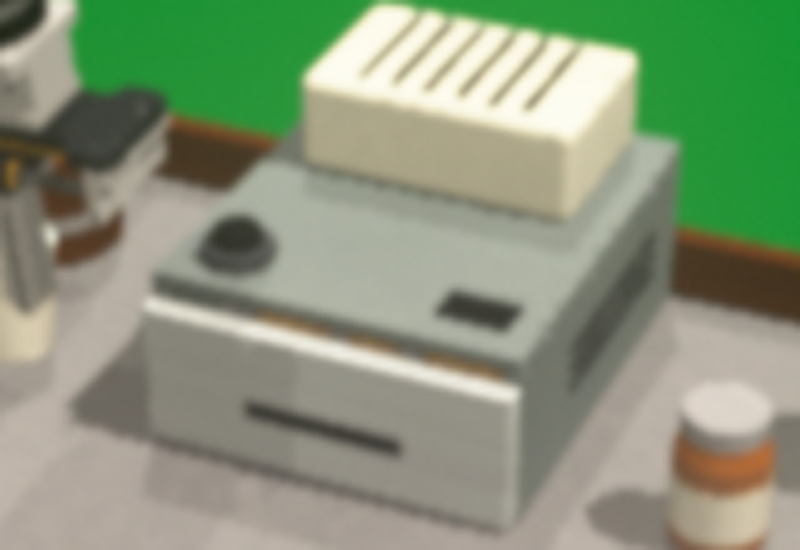

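View pics/t21.png

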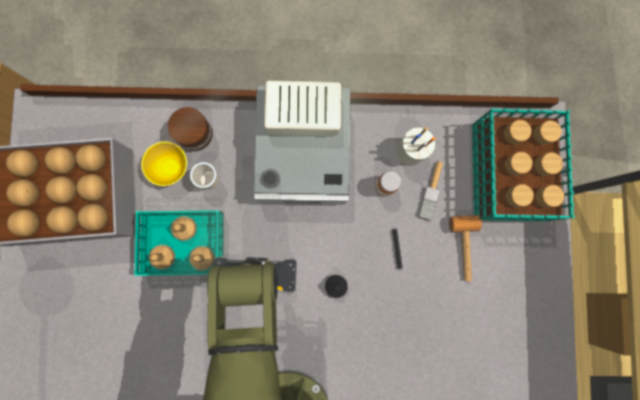

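View pics/w21.png

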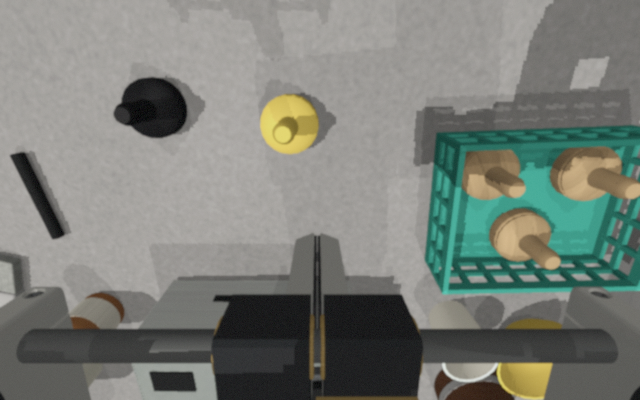

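```bash
python3 -c "
from station import ctrl
print(ctrl.hand_in())"
```

```text
the job is handed in; nothing more can be done
None
```

The batch is changed, and I handed the job in at about 53 s with no verdict reported. The three bare-wood knobbed boxes stand in the teal crate. The three doll blanks that were on the bench stand upright in the drawer. I then pushed the drawer home, pressed the start button and backed the arm off.

**Last checks**
- **Drawer:** it met a firm stop at about 27 N. In the top view its front face sits at x ≈ 0.609 m, where the dryer's geometry puts it when home.
- **Dolls:** all three stood upright when last fully visible, with the drawer part-way in. Their heads still show through the gap above the panel.
- **Button:** it went down from about 151 mm to 144 mm, where the force rose to about 24 N. The side picture afterwards looks like the button up again; I did not measure it.
- **Crate and bystanders:** the crate shows three standing boxes. The look-alikes, bowl, cup, jar, brush, mallet and marker all look unmoved.

**What disagreed**
- **Shifted doll:** the first doll was found about 3 cm from where I set it down in the drawer. It was still upright, so I placed the last doll around it.
- **Tool tilt:** the tool tilt drifted to about 6° over the run, with no visible effect on how anything was set down.
- **Button height:** the two camera views put the button top at about 141 mm against the stated 151 mm. Touching it confirmed about 150 mm.

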